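# Burnish the L-shaped seam of a printing screen with a sprung stylus

## Robot

A 7-joint arm with a two-finger parallel gripper is mounted at the origin on the work surface. World frame = base frame: x ahead of the robot, y to its left, z up, the work surface at z = 0. Lengths are in m, angles in rad, forces in N, time in s.
With the tool pointing down it reaches from about 0.425 to 0.925 m from the base axis. Payload 6.8 kg.
Tool frame: the origin (TCP) lies on the mounting face of the last link; the fingertips stand 173 mm ahead of it and the grasp point (between the pads) lies 155 mm ahead of it; z points along the fingers, y is the direction in which the jaws open and shut (so a half turn about z gives the same grasp; the last joint's range is limited). The gripper opens to 85 mm and grips with 20 to 120 N. Pads are 22 mm wide; open, the fingers measure 114 mm over their backs; the gripper's body (76 mm by 85 mm) begins 54 mm behind the grasp point. The pads swing forward as they close: fully open they stand 13 mm farther back than shut.
Start: joints at [1.239, 0.477, 0.022, 1.555, -0.011, 1.109, -0.083], TCP at [0.15, -0.658, 0.405] pointing down, gripper open.
Joint ranges: [-2.96, 2.96], [-0.34, 2.1], [-1.41, 1.46], [0.24, 2.44], [-1.37, 4.51], [0.17, 1.92], [-2.96, 2.96]. Speed limits (rad/s): [2.39, 2.39, 3.14, 3.14, 3.14, 3.14, 3.14].

## Interface

Orientations are given as a unit quaternion [w, x, y, z].
In Python, from station import sensors, read_camera, bot gives the robot as it stands. The module is installed in compiled form; this text tells all that it offers.
- The arm moves only by the tool play_rows, never from a script. Its argument "commands" is a list of rows, each a list of 4 numbers: the shift along the tool's x, y, z in m, then the turn about the tool's z in degrees. A call has 1 to 20 rows; each row shifts and turns the commanded pose from where the row before left it, along the tool's axes as they then stand; what a row does not reach is not made up. A row lasts 1/10 s, in which the tool goes at most 50 mm and 8.59 degrees, less where a joint would pass 70% of its speed; a pose out of reach is approached as far as the arm can. A call with a gripper value outside its range is refused whole. "claw" is the finger opening in m, from 0 to 0.0854, set as the call begins (left out, the last holds). The fingers move at their own pace and stop on an object; "force" is the grip in N (left out, the last holds). Time passes only in rows, so rows that do not move let the fingers close. It gives the time, the measured TCP pose, the force and the opening at its end, in the units of the state.
- sensors.get_obs(): the state, without advancing time (a new reading comes with each control period).
- read_camera(name): name is "scene" or "top" or "wrist"; returns a dict with "frame" (400x640x3 uint8, blue, green, red), "depth" (400x640 float32, m along the optical axis (not along the pixel's ray), 0 where there is no reading), "fx", "fy", "cx", "cy" (pixels), "distortion" ([k1, k2, p1, p2, k3] as OpenCV has them; the pictures are not rectified), "rvec" (rotation vector, rad) and "tvec" (3), from world to camera coordinates, as OpenCV has them; the wrist camera has in their place "T_tool_cam" (4x4, takes a point from camera to tool coordinates, whose origin is the TCP and whose axes are the flange's). Camera axes: x right, y down, z forward; pixel columns grow to the right and rows downward; lengths in m; the calibration is good to about 2 mm. A picture is of the moment at which its call begins: read the wrist's pose just before it.
- bot.hand_in(): hands the job in, once; it reports no verdict.
The state is a dict: "t": time; "q": joint angles; "joint_vel": joint speeds; "joint_torque": joint torques, N m; "eef_pos": TCP position; "tool_rot": TCP orientation; "contact_force": force on the tool from outside, world axes, zero at the start; "torque": the same for the moment, N m; "gripper_width": opening from 0.0 (shut) to 1.0 (fully open).
Only numpy, scipy, OpenCV 4.12 (cv2) and the standard library are available. Lean on these libraries where they do the work, as an engineer would, in place of code of your own. Each camera call takes 0.05 s, during which the arm holds its last target.

## Task

Lay the stylus tip-down in the slanted rest and let go, so that you can take it again by its wooden end and hold it nearly upright. Then, slowly and gently, with the sprung tip pushed in a little and without lifting off on the way, run it along the whole seam of the printing screen - from the free end of the long leg, round the corner, to the free end of the short leg - at no more than about 5 cm/s, without rubbing the metal panel. Finally put the stylus back in the slanted rest tip-down as before, leaving the ink tubs and the squeegee where they are.

Things in the scene. Friction and masses are not known exactly. Their poses are not given: they have to be found in the camera images.
- stylus_center (a point): Burnishing stylus, 100 g, a square 18 x 18 mm bar: 110 mm wood from the blunt end, 28 mm steel ferrule, 12 mm cone, thin nib (5 mm thick, 20 mm showing); 170 mm in all. Lies flat at the start, this point 9 mm up. Point: on the centre line, 82.5 mm from the blunt end, 87.5 from the tip. x points to the tip, z square to a flat face (up at the start). Balance point 28 mm nearer the tip.
- stylus_tip (a point): The end of the nib, on the centre line. It moves back into the stylus with the nib. Same axes as stylus_center.
- stylus_butt (a point): Centre of the stylus's blunt wooden end face, on the centre line. Same axes.
- nib (a joint): How far the sprung nib is pushed into the stylus (m): 0 = fully out, 0.008 = fully in. It takes about 0.75 N to start and 2.75 N to push fully in; the spring returns it.
- rest_stop (a point): Slanted rest: open-topped steel channel on a 100 x 74 mm plate fixed to the bench. Channel 26 mm wide inside, walls 9 mm high then flared out to 17 mm, 91 mm long, rising at 40 degrees. Point: face of the stop plate at the low end, mid width, 9 mm off the floor; the stylus tip comes here. z up, x level, the way the channel rises: stylus lies tip to -x and down, held by stop and friction.
- rest_top (a point): High end of the rest's channel, mid width, 9 mm off its floor, 91 mm up the slope from rest_stop. Same axes. The stylus's wooden end stands out 79 mm beyond it, with nothing beside, above or below that free end but the bench.
- seam_corner (a point): Corner of the L-shaped seam of the printing screen (wooden frame 170 x 210 mm, 20 mm high, fixed). The seam is an open groove 12 mm wide between rails and metal panel. Point: mid width, on the groove floor, 12 mm above the bench. Rail stands 8 mm, panel 3 mm above the floor. z up; long leg runs 140 mm along -y to seam_start, short leg 100 mm along +x to seam_end.
- seam_start (a point): Free end of the long leg: where the stroke begins, on the groove floor in mid width, 14 mm before the groove is closed by the cross rail.
- seam_end (a point): Free end of the short leg: where the stroke ends, on the groove floor in mid width, 14 mm before the groove is closed by the cross rail.
- tub_big_center (a point): Bystander: a closed white ink tub, 84 mm across, 100 mm high, loose; the point is its centre.
- tub_small_center (a point): Bystander: a closed black ink tub, 64 mm across, 70 mm high, loose; the point is its centre.
- squeegee_center (a point): Bystander: a wooden squeegee with a rubber blade lying flat, 190 mm long in y, 76 mm in x (the blade on the -x side), 22 mm high, loose; the point is the middle of its wooden bar.
Things that resemble listed ones, but are neither listed nor needed, are in the scene too. Of the things that look like the part that bears stylus_center, the middle-sized one is meant.

How it is judged:
By the outcome, as a careful person would: the job done as asked, in the order asked, and still so for the second after the job is handed in, with the robot touching nothing.
It also fails if it takes over 72 s, if anything falls off the work surface, if the arm or the gripper's body presses on something with over 40 N, if the wrist force passes 120 N, or if a joint passes its speed limit or range.

## Working session

There is one attempt and no reset: what is moved stays moved. The work goes in short steps, Python scripts to look and compute and a tool call to move; the robot and the scene stay as the last step left them, time stands still between calls to the robot, and variables do not carry over. Pictures are saved under pics/ and viewed, and the job is handed in when it is done.

Besides the shell and the picture viewer there is one more tool, called after "Request:" as name(argument=value, ...) on one line, values as JSON. play_rows: Moves the arm, as the interface text tells. Its arguments: {"type":"object","properties":{"commands":{"type":"array"},"claw":{"type":"number"},"force":{"type":"number"}},"required":["commands"]}

```bash
mkdir -p pics; cat > h.py <<'E'
import numpy as np, cv2
from station import sensors, read_camera
from scipy.spatial.transform import Rotation as R
def state():
    o=sensors.get_obs(); return o
def cam(name):
    o=sensors.get_obs(); c=read_camera(name)
    K=np.array([[c['fx'],0,c['cx']],[0,c['fy'],c['cy']],[0,0,1.]])
    D=np.array(c['distortion'],float)
    if name=='wrist':
        q=np.array(o['tool_rot']); T=np.eye(4); T[:3,:3]=R.from_quat(q[[1,2,3,0]]).as_matrix(); T[:3,3]=o['eef_pos']
        T=T@np.array(c['T_tool_cam'])
    else:
        Rm=cv2.Rodrigues(np.array(c['rvec'],float))[0]; T=np.eye(4); T[:3,:3]=Rm.T; T[:3,3]=-Rm.T@np.array(c['tvec']).ravel()
    return dict(im=c['frame'].copy(),d=c['depth'],K=K,D=D,T=T)
def onplane(c,px,z):
    px=np.array(px,float).reshape(-1,1,2); n=cv2.undistortPoints(px,c['K'],c['D']).reshape(-1,2)
    r=np.c_[n,np.ones(len(n))]@c['T'][:3,:3].T; o=c['T'][:3,3]
    return o+r*((z-o[2])/r[:,2])[:,None]
def cloud(c):
    h,w=c['d'].shape; u,v=np.meshgrid(np.arange(w),np.arange(h))
    n=cv2.undistortPoints(np.stack([u,v],-1).reshape(-1,1,2).astype(float),c['K'],c['D']).reshape(-1,2)
    p=np.c_[n,np.ones(len(n))]*c['d'].reshape(-1,1)
    return (p@c['T'][:3,:3].T+c['T'][:3,3]).reshape(h,w,3)
def proj(c,P):
    Ti=np.linalg.inv(c['T']); rv=cv2.Rodrigues(Ti[:3,:3])[0]
    return cv2.projectPoints(np.array(P,float).reshape(-1,3),rv,Ti[:3,3],c['K'],c['D'])[0].reshape(-1,2)
E
python3 - <<'E'
from h import *
for n in ['scene','top','wrist']:
    c=cam(n); cv2.imwrite(f'pics/{n}0.png',c['im']); print(n,c['T'].round(3).tolist(),c['K'][0,0])
o=state(); print({k:np.round(v,3).tolist() for k,v in o.items()})
E
```

```text
scene [[0.015, 0.861, -0.508, 0.974], [1.0, -0.009, 0.014, 0.01], [0.008, -0.508, -0.861, 0.839], [0.0, 0.0, 0.0, 1.0]] 384.4256834070589
top [[0.004, -0.995, 0.098, 0.411], [-1.0, -0.004, -0.003, 0.045], [0.003, -0.098, -0.995, 1.248], [0.0, 0.0, 0.0, 1.0]] 520.8511956484878
wrist [[0.223, -0.922, -0.317, 0.232], [-0.975, -0.211, -0.071, -0.64], [-0.001, 0.325, -0.946, 0.372], [0.0, 0.0, 0.0, 1.0]] 282.4111926873625
{'t': 0.15, 'q': [1.239, 0.478, 0.022, 1.556, -0.011, 1.109, -0.083], 'joint_vel': [-0.0, -0.003, -0.001, -0.005, 0.002, -0.001, -0.001], 'joint_torque': [0.002, -59.692, 1.61, -28.149, 0.013, 0.007, 0.0], 'eef_pos': [0.15, -0.658, 0.404], 'tool_rot': [-0.001, 0.994, 0.112, -0.0], 'contact_force': [-0.49, -0.186, -0.074], 'torque': [-0.042, -0.043, 0.023], 'gripper_width': 0.995}
```

View pics/scene0.png

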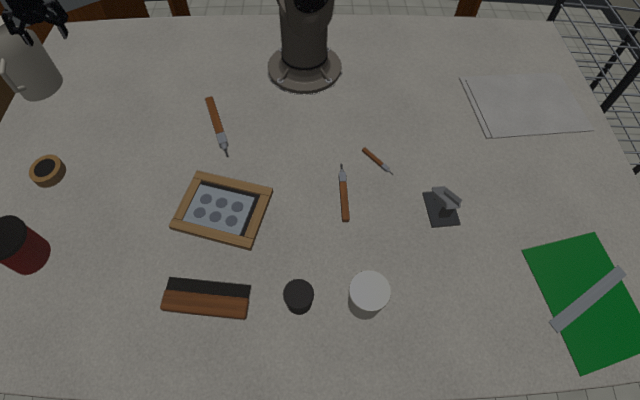

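View pics/top0.png

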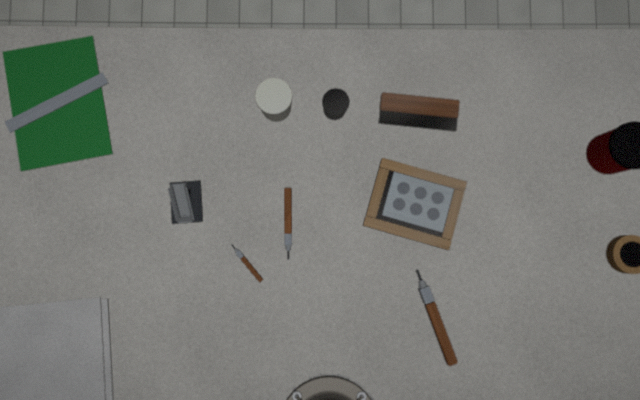

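View pics/wrist0.png

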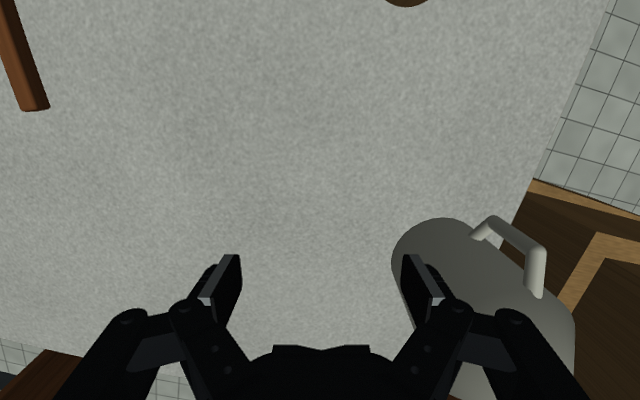

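The middle-sized stylus is at top (288,220), tip down at (288,257). The rest is at (185,202) and the frame at (415,203), with dark grooves on its left and lower sides. Zooming in next.

```bash
python3 - <<'E'
from h import *
c=cam('top'); np.savez('top.npz',**c)
im=c['im']
def crop(x0,y0,w,h,s,n): cv2.imwrite(n,cv2.convertScaleAbs(cv2.resize(im[y0:y0+h,x0:x0+w],None,fx=s,fy=s,interpolation=cv2.INTER_CUBIC),alpha=1.3,beta=30))
crop(350,150,130,110,6,'pics/f1.png'); crop(150,160,80,80,7,'pics/r1.png'); crop(220,175,90,110,5,'pics/s1.png')
s=cam('scene'); np.savez('scene.npz',**s); im=s['im']; crop(400,160,80,80,7,'pics/r2.png'); crop(160,160,120,100,6,'pics/f2.png')
P=cloud(c); print(np.median(P[300:340,150:200,2]),np.median(cloud(s)[200:230,280:320,2]))
for r in (185,202,215): print(np.round(P[r,160:210:4],3).tolist())
E
```

```text
-0.0009775600191227474 -0.0011331040910809165
[[0.558, 0.408, 0.001], [0.558, 0.398, 0.001], [0.558, 0.389, 0.001], [0.549, 0.359, 0.074], [0.55, 0.352, 0.07], [0.55, 0.342, 0.07], [0.549, 0.332, 0.075], [0.557, 0.339, 0.006], [0.557, 0.329, 0.008], [0.557, 0.32, 0.008], [0.558, 0.311, 0.006], [0.558, 0.302, 0.002], [0.559, 0.293, -0.002]]
[[0.517, 0.407, -0.001], [0.517, 0.396, 0.003], [0.517, 0.388, -0.001], [0.512, 0.363, 0.057], [0.513, 0.356, 0.046], [0.513, 0.347, 0.046], [0.514, 0.34, 0.039], [0.512, 0.327, 0.056], [0.516, 0.328, 0.009], [0.517, 0.319, 0.007], [0.516, 0.309, 0.011], [0.518, 0.303, -0.005], [0.517, 0.291, 0.003]]
[[0.486, 0.406, -0.002], [0.486, 0.396, 0.001], [0.486, 0.387, 0.0], [0.485, 0.376, 0.006], [0.484, 0.358, 0.038], [0.485, 0.354, 0.017], [0.485, 0.345, 0.015], [0.485, 0.336, 0.014], [0.484, 0.322, 0.031], [0.486, 0.319, 0.005], [0.486, 0.31, 0.003], [0.486, 0.301, -0.002], [0.486, 0.291, -0.001]]
```

View pics/f1.png

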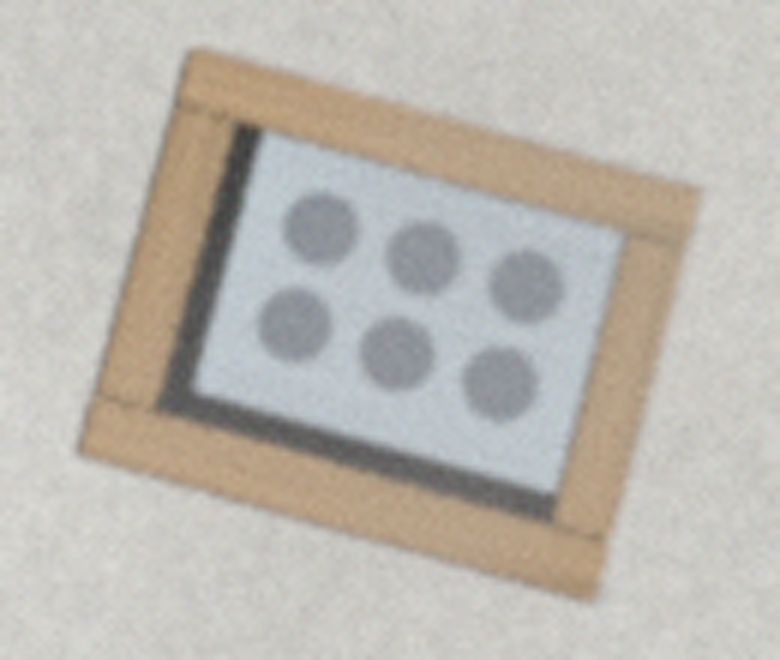

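View pics/r1.png

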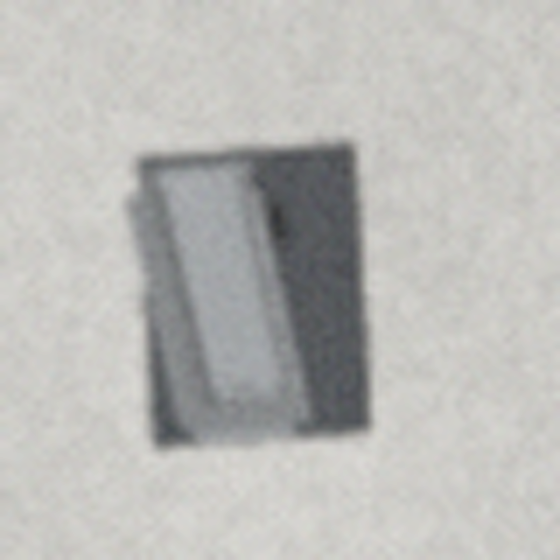

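View pics/s1.png

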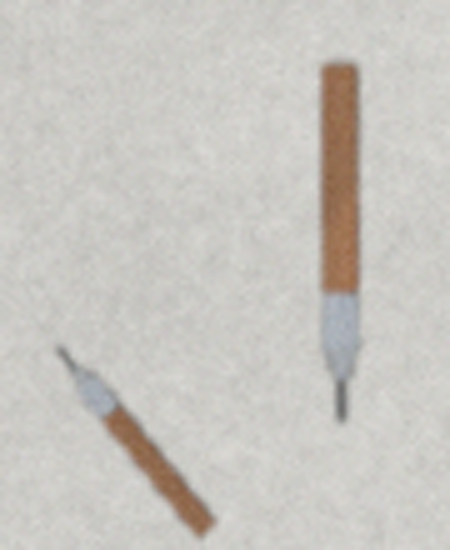

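View pics/r2.png

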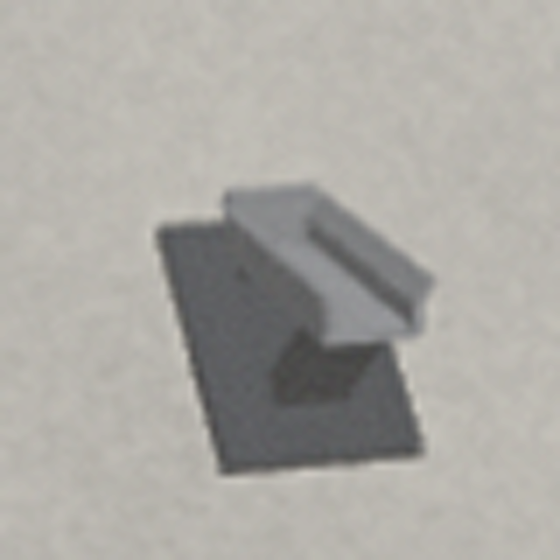

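View pics/f2.png

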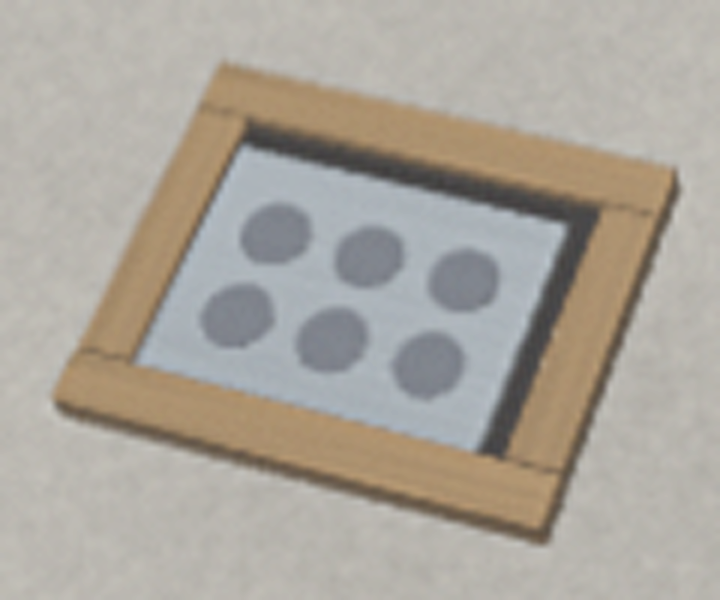

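```bash
cat > m1.py <<'E'
from h import *
t=dict(np.load('top.npz')); s=dict(np.load('scene.npz'))
def up(pts,x0,y0,k): return [((x+.5)/k-.5+x0,(y+.5)/k-.5+y0) for x,y in pts]
def rep(n,P): print(n,P.round(4).tolist())
oc=onplane(t,up([(195,48),(702,190),(597,600),(82,455)],350,150,6),.02); rep('frame top',oc)
print([np.linalg.norm(oc[i]-oc[(i+1)%4]).round(4) for i in range(4)])
oc2=onplane(s,up([(672,172),(548,535),(57,398),(222,66)],160,160,6),.02); rep('frame scene',oc2)
g=onplane(t,up([(238,122),(158,410),(553,521)],350,150,6),.02); rep('groove rail edges top end,corner,longend',g)
p=onplane(t,up([(262,129),(193,392),(557,492)],350,150,6),.015); rep('panel edge',p)
g2=onplane(s,up([(248,122),(600,210)],160,160,6),.02); rep('scene: rail edge long end, corner',g2)
for n,c,pts in (('top',t,up([(140,160),(355,147),(370,428),(157,445)],150,160,7)),('scene',s,up([(158,232),(222,472),(424,453)],400,160,7))):
    for z in (0,.006): q=onplane(c,pts,z);rep('rest plate %s %g'%(n,z),q); print([np.linalg.norm(q[i]-q[(i+1)%len(q)]).round(4) for i in range(len(q))])
q=onplane(t,up([(340,63),(340,292),(341,420)],220,175,5),.018);q2=onplane(t,up([(340,63),(340,292),(341,420)],220,175,5),.009); rep('sty',q);rep('sty9',q2)
E
python3 m1.py
python3 - <<'E'
from h import *
s=dict(np.load('scene.npz'));im=s['im']
cv2.imwrite('pics/s2.png',cv2.convertScaleAbs(cv2.resize(im[155:230,320:370],None,fx=8,fy=8,interpolation=cv2.INTER_CUBIC),alpha=1.3,beta=30))
P=cloud(dict(np.load('top.npz')))
m=(P[...,0]>.45)&(P[...,0]<.6)&(P[...,1]>.27)&(P[...,1]<.4)&(P[...,2]>.0)
# channel floor points: row profile
for r in range(182,225,3):
    q=P[r,172:198]; print(r, [f'{a[1]:.3f}/{a[2]*1000:.0f}' for a in q[::2]], q[10,0].round(3))
E
```

```text
frame top [[0.6237, -0.1243, 0.02], [0.5676, -0.324, 0.02], [0.4062, -0.279, 0.02], [0.4618, -0.0785, 0.02]]
[np.float64(0.2074), np.float64(0.1675), np.float64(0.2081), np.float64(0.1682)]
frame scene [[0.4676, -0.0813, 0.02], [0.6302, -0.1224, 0.02], [0.5706, -0.3229, 0.02], [0.4116, -0.2785, 0.02]]
groove rail edges top end,corner,longend [[0.5941, -0.1411, 0.02], [0.4796, -0.1084, 0.02], [0.4369, -0.2625, 0.02]]
panel edge [[0.592, -0.1513, 0.015], [0.4871, -0.1229, 0.015], [0.4484, -0.2656, 0.015]]
scene: rail edge long end, corner [[0.4406, -0.2631, 0.02], [0.4857, -0.1103, 0.02]]
rest plate top 0 [[0.5642, 0.3852, 0.0], [0.5691, 0.3117, 0.0], [0.4724, 0.3042, 0.0], [0.4663, 0.3764, 0.0]]
[np.float64(0.0737), np.float64(0.097), np.float64(0.0725), np.float64(0.0983)]
rest plate top 0.006 [[0.5635, 0.3836, 0.006], [0.5683, 0.3104, 0.006], [0.4721, 0.3029, 0.006], [0.4661, 0.3748, 0.006]]
[np.float64(0.0733), np.float64(0.0965), np.float64(0.0722), np.float64(0.0978)]
rest plate scene 0 [[0.4726, 0.3032, 0.0], [0.5705, 0.3105, 0.0], [0.5643, 0.3847, 0.0]]
[np.float64(0.0982), np.
[... 2098 characters left out ...]
34', '0.320/41', '0.323/7', '0.318/10'] 0.491
215 ['0.376/6', '0.371/4', '0.358/38', '0.356/27', '0.354/17', '0.349/16', '0.345/15', '0.340/16', '0.336/14', '0.328/25', '0.322/31', '0.323/7', '0.319/5'] 0.485
218 ['0.374/10', '0.371/2', '0.359/33', '0.356/27', '0.353/19', '0.349/18', '0.344/15', '0.339/21', '0.334/19', '0.329/20', '0.323/27', '0.323/4', '0.317/11'] 0.478
221 ['0.375/7', '0.370/6', '0.361/24', '0.355/30', '0.353/20', '0.346/26', '0.342/25', '0.337/25', '0.332/28', '0.327/28', '0.324/24', '0.323/4', '0.317/11'] 0.47
224 ['0.376/2', '0.372/-2', '0.368/-3', '0.361/3', '0.358/-3', '0.353/-2', '0.348/-0', '0.344/-3', '0.338/-0', '0.335/-5', '0.330/-4', '0.324/-0', '0.319/1'] 0.464
```

View pics/s2.png

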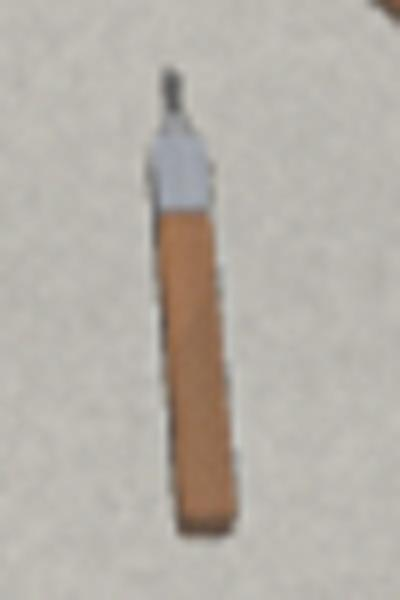

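Request:
play_rows(commands=[[0.032, -0.029, 0, 0], [0.032, -0.029, 0, 0], [0.032, -0.029, 0, 0], [0.032, -0.029, 0, 0], [0.032, -0.029, 0, 0], [0.032, -0.029, 0, 0], [0.032, -0.029, 0, 0], [0.032, -0.029, 0, 0], [0.032, -0.029, 0, 0], [0.032, -0.029, 0, 0], [0.032, -0.029, 0, 0], [0.032, -0.029, 0, 0], [0.032, -0.029, 0, 0], [0, 0, 0, 6.1], [0, 0, 0, 6.1], [0, 0, 0, 0], [0, 0, 0, 0]])

```text
t: 1.95
eef_pos: [0.4717, -0.1984, 0.4047]
tool_rot: [0.0, 1.0, 0.007, -0.0]
contact_force: [0.1, -0.5, -0.2]
gripper_width: 1.003
```

```bash
cat > p.py <<'E'
from h import *
import sys
def pr():
    o=state(); q=np.array(o['tool_rot']); M=R.from_quat(q[[1,2,3,0]]).as_matrix()
    print('t',round(o['t'],2),'tcp',np.round(o['eef_pos'],4),'yaw',np.degrees(np.arctan2(M[1,0],M[0,0])).round(2),'tilt z',M[:,2].round(3),'F',np.round(o['contact_force'],2),'Mq',np.round(o['torque'],2),'w',round(o['gripper_width'],3))
    return np.array(o['eef_pos']),M
E
python3 - <<'E'
from p import *
pr(); c=cam('wrist'); np.savez('w1.npz',**c); cv2.imwrite('pics/w1.png',c['im'])
E
```

```text
t 1.95 tcp [ 0.4717 -0.1984  0.4047] yaw 0.77 tilt z [-0. -0. -1.] F [ 0.08 -0.47 -0.19] Mq [-0.05  0.   -0.01] w 1.003
```

View pics/w1.png

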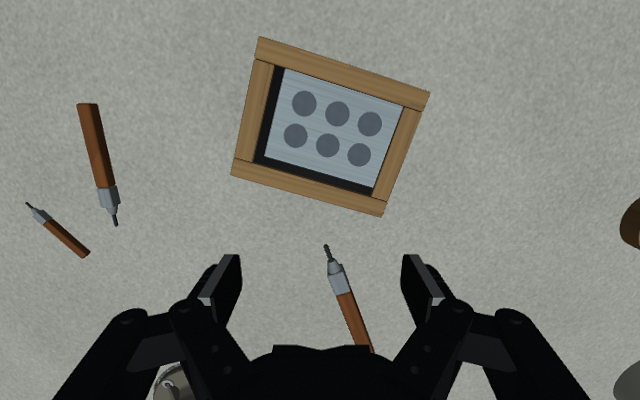

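The wrist picture shows the frame (232–430, 37–215) and the wanted stylus (88–117, 103–225). Zooming for corners.

```bash
python3 - <<'E'
from h import *
c=dict(np.load('w1.npz')); im=c['im']
cv2.imwrite('pics/w1f.png',cv2.convertScaleAbs(cv2.resize(im[30:225,225:440],None,fx=3.5,fy=3,interpolation=cv2.INTER_CUBIC)[:600],alpha=1.4,beta=25))
E
```

```text
(no output)
```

View pics/w1f.png

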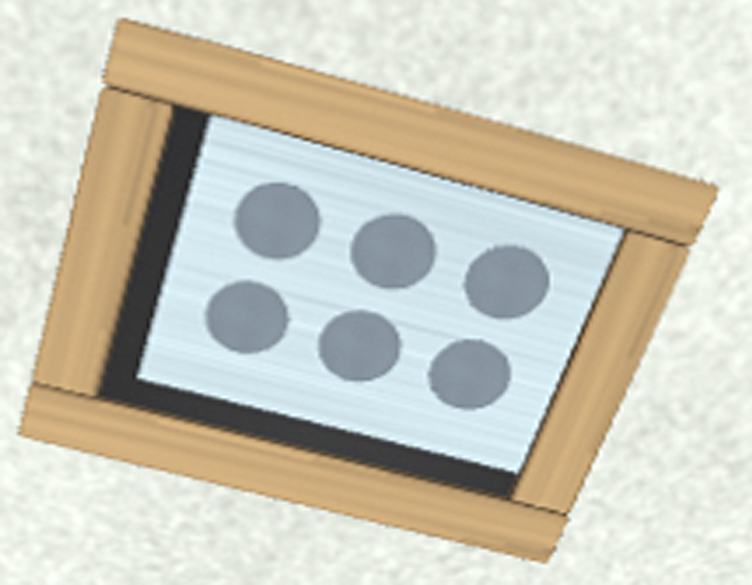

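```bash
python3 - <<'E'
from h import *
c=dict(np.load('w1.npz'))
u=lambda P:[((x+.5)/3.5-.5+225,(y+.5)/3-.5+30) for x,y in P]
rep=lambda n,P: print(n,P.round(4).tolist())
oc=onplane(c,u([(122,19),(717,187),(550,563),(20,432)]),.02); rep('outer',oc); print([np.linalg.norm(oc[i]-oc[(i+1)%4]).round(4) for i in range(4)], oc.mean(0))
g=onplane(c,u([(172,105),(98,395),(513,498)]),.02); rep('rail edges',g)
g=onplane(c,u([(210,116),(137,378),(518,472)]),.015); rep('panel',g)
rep('stylus',onplane(c,[(88,103),(104,190),(117,225)],.012))
E
```

```text
outer [[0.6257, -0.128, 0.02], [0.5695, -0.3262, 0.02], [0.4085, -0.2825, 0.02], [0.4665, -0.0823, 0.02]]
[np.float64(0.206), np.float64(0.1668), np.float64(0.2084), np.float64(0.1656)] [ 0.5175528  -0.20475294  0.02      ]
rail edges [[0.596, -0.1431, 0.02], [0.483, -0.1122, 0.02], [0.4393, -0.2659, 0.02]]
panel [[0.5927, -0.1549, 0.015], [0.4895, -0.1257, 0.015], [0.4497, -0.2679, 0.015]]
stylus [[0.5538, 0.0937, 0.012], [0.4397, 0.0985, 0.012], [0.3874, 0.0917, 0.012]]
```

Request:
play_rows(commands=[[0.0065, -0.0424, 0.01, 0], [0.0065, -0.0424, 0.02, 0], [0.0065, -0.0424, 0.02, 0], [0.0065, -0.0424, 0.02, 0], [0.0065, -0.0424, 0.02, 0], [0.0065, -0.0424, 0.02, 0], [0.0065, -0.0424, 0.02, 0], [0, 0, 0.03, 0], [0, 0, 0.03, 0], [0, 0, 0.02, 0], [0, 0, 0.0087, 0], [0, 0, 0, 0], [0, 0, 0, 0]])

```text
t: 3.3
eef_pos: [0.5146, 0.0989, 0.1868]
tool_rot: [-0.0, 1.0, 0.005, 0.001]
contact_force: [-0.3, -1.2, -0.4]
gripper_width: 0.998
```

```bash
python3 - <<'E'
from p import *
pr(); c=cam('wrist'); cv2.imwrite('pics/w2.png',c['im'])
s=cam('scene'); cv2.imwrite('pics/s3.png',cv2.resize(s['im'][100:260,250:450],None,fx=4,fy=3.7))
E
```

```text
t 3.3 tcp [0.5146 0.0989 0.1868] yaw 0.62 tilt z [ 0.001  0.    -1.   ] F [-0.25 -1.23 -0.42] Mq [ 0.03 -0.06 -0.04] w 0.998
```

View pics/w2.png

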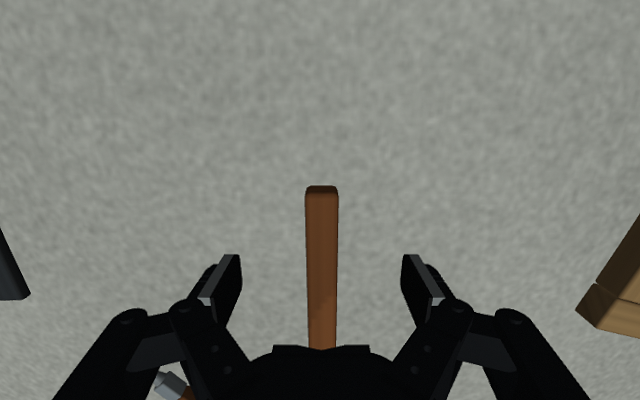

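View pics/s3.png

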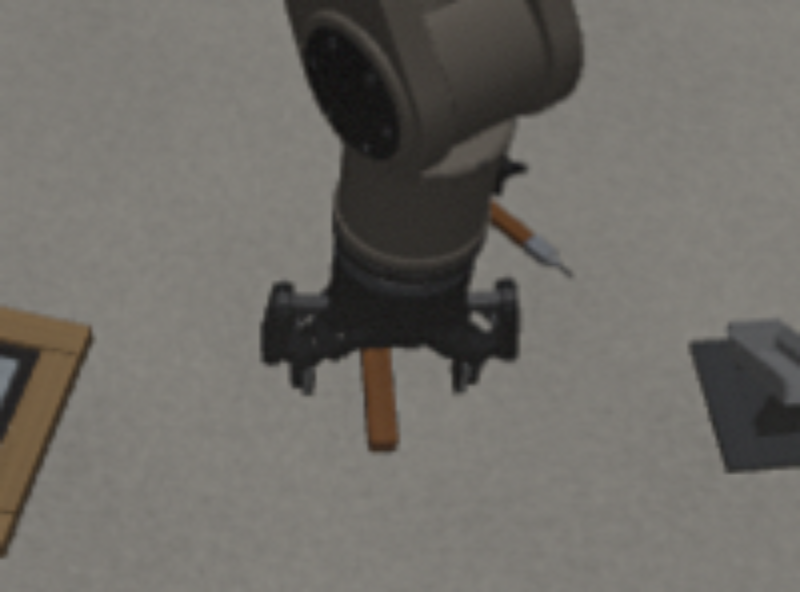

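Request:
play_rows(commands=[[0, 0, 0.006, 0], [0, 0, 0.0045, 0], [0, 0, 0, 0]])

```text
t: 3.7
eef_pos: [0.5138, 0.0989, 0.1751]
tool_rot: [0.0, 1.0, 0.005, -0.0]
contact_force: [-0.7, 0.6, 0.3]
gripper_width: 1.004
```

Request:
play_rows(commands=[[0, 0, 0, 0], [0, 0, 0, 0], [0, 0, 0, 0], [0, 0, 0, 0], [0, 0, 0, 0], [0, 0, 0, 0], [0, 0, 0, 0], [0, 0, 0, 0]], claw=0.0, force=20)

```text
t: 4.5
eef_pos: [0.5141, 0.0991, 0.1757]
tool_rot: [-0.0, 1.0, 0.005, 0.0]
contact_force: [0.0, -0.4, 2.9]
gripper_width: 0.202
```

Request:
play_rows(commands=[[0, 0, -0.008, 0], [-0.001, 0, -0.01, 0], [-0.0015, 0, -0.01, 0], [-0.002, 0, -0.008, 0], [0, 0, 0, 0], [0, 0, 0, 0]])

```text
t: 5.1
eef_pos: [0.5096, 0.0989, 0.2119]
tool_rot: [-0.0, 1.0, 0.005, 0.0]
contact_force: [-0.7, 0.6, -0.8]
gripper_width: 0.204
```

```bash
python3 - <<'E'
from p import *
pr(); c=cam('wrist'); cv2.imwrite('pics/w3.png',c['im'])
s=cam('scene'); cv2.imwrite('pics/s4.png',cv2.resize(s['im'][100:260,250:450],None,fx=4,fy=3.7))
s=cam('top'); cv2.imwrite('pics/t4.png',cv2.resize(s['im'][150:300,210:360],None,fx=4,fy=4))
E
```

```text
t 5.1 tcp [0.5096 0.0989 0.2119] yaw 0.62 tilt z [ 0.001  0.    -1.   ] F [-0.66  0.6  -0.76] Mq [-0.03 -0.06 -0.03] w 0.204
```

View pics/w3.png

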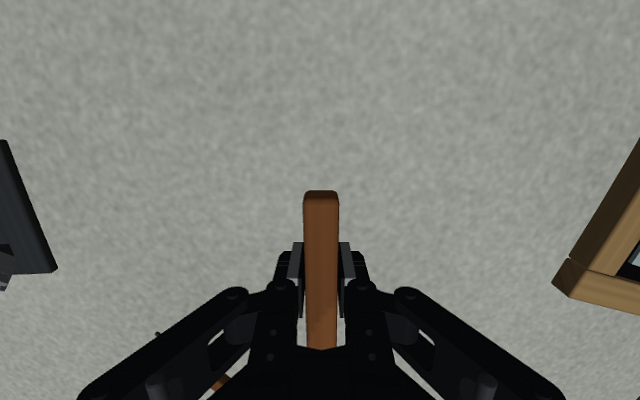

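View pics/s4.png

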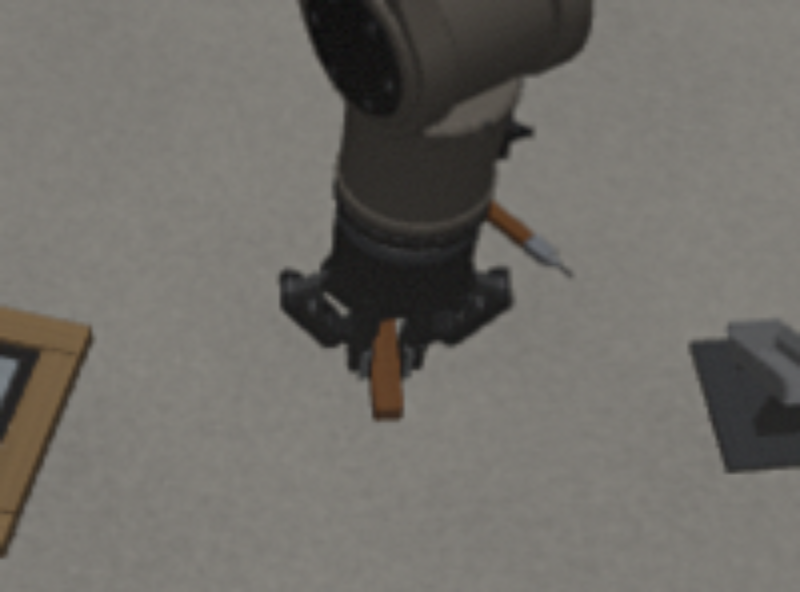

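View pics/t4.png

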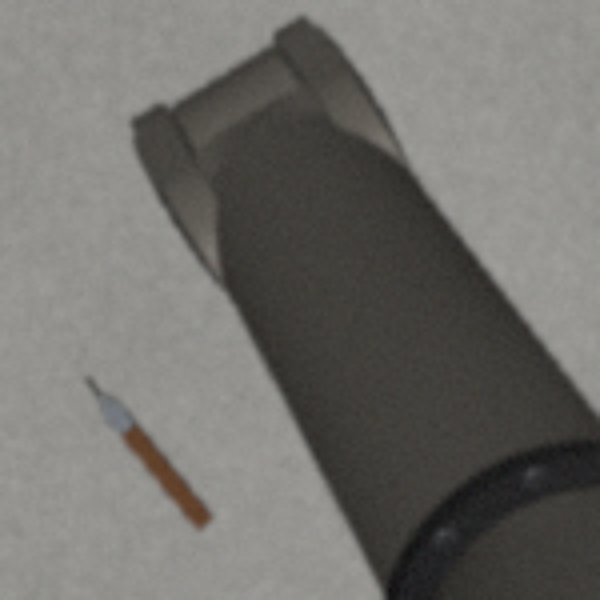

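```bash
cat > tilt.py <<'E'
from h import *
def pred(L,dz,c,o):
    # tool frame: stylus crosses x=0 at tool z=dz on centre line; butt L behind (tool +x), tilted th (butt up)
    q=np.array(o['tool_rot']);M=R.from_quat(q[[1,2,3,0]]).as_matrix();p=np.array(o['eef_pos'])
    for th in range(0,100,10):
        t=np.radians(th); e=np.array([np.cos(t),0,-np.sin(t)]);n=np.array([np.sin(t),0,np.cos(t)])
        out=[]
        for s in (-.009,.009): out.append(proj(c,M@(np.array([0,0,dz])+L*e+s*n)+p)[0].round(0))
        print(th,out)
E
python3 - <<'E'
from tilt import *
o=state(); c=cam('wrist'); pred(.039,.1667,c,o)
E
```

```text
0 [array([320., 202.]), array([320., 190.])]
10 [array([320., 211.]), array([320., 193.])]
20 [array([320., 223.]), array([320., 197.])]
30 [array([320., 238.]), array([320., 205.])]
40 [array([320., 254.]), array([320., 215.])]
50 [array([320., 271.]), array([320., 229.])]
60 [array([320., 288.]), array([320., 244.])]
70 [array([320., 304.]), array([320., 261.])]
80 [array([320., 318.]), array([320., 278.])]
90 [array([320., 329.]), array([320., 295.])]
```

Request:
play_rows(commands=[[0.002, 0, 0.012, 0], [0.0015, 0, 0.012, 0], [0.001, 0, 0.008, 0], [0, 0, 0.0035, 0], [0, 0, 0, 0]])

```text
t: 5.8
eef_pos: [0.5139, 0.0991, 0.1755]
tool_rot: [0.0, 1.0, 0.006, -0.001]
contact_force: [-0.1, 0.9, -1.3]
gripper_width: 0.206
```

Request:
play_rows(commands=[[0, 0, 0, 0], [0, 0, 0, 0], [0, 0, 0, 0], [0.019, 0, 0, 0], [0.019, 0, 0, 0], [0, 0, 0, 0]], claw=0.035)

```text
t: 6.4
eef_pos: [0.5543, 0.0993, 0.1764]
tool_rot: [-0.0, 1.0, 0.005, 0.002]
contact_force: [0.8, -0.3, 0.1]
gripper_width: 0.407
```

Request:
play_rows(commands=[[0, 0, 0, 0], [0, 0, 0, 0], [0, 0, 0, 0], [0, 0, 0, 0], [0, 0, 0, 0]], claw=0.0, force=20)

```text
t: 6.9
eef_pos: [0.5515, 0.0994, 0.1759]
tool_rot: [0.0, 1.0, 0.006, -0.001]
contact_force: [-0.4, 0.6, 0.1]
gripper_width: 0.201
```

Request:
play_rows(commands=[[0, 0, -0.006, 0], [-0.001, 0, -0.008, 0], [-0.001, 0, -0.01, 0], [-0.001, 0, -0.01, 0], [-0.002, 0, -0.01, 0], [0, 0, 0, 0], [0, 0, 0, 0]])

```text
t: 7.6
eef_pos: [0.5471, 0.0993, 0.2204]
tool_rot: [-0.0, 1.0, 0.005, 0.0]
contact_force: [-0.7, -0.5, -1.2]
gripper_width: 0.204
```

```bash
python3 - <<'E'
from tilt import *
from p import pr
pr(); o=state(); c=cam('wrist'); cv2.imwrite('pics/w5.png',c['im']); pred(.002,.165,c,o)
s=cam('scene'); cv2.imwrite('pics/s5.png',cv2.resize(s['im'][100:260,250:450],None,fx=4,fy=3.7))
E
```

```text
t 7.6 tcp [0.5471 0.0993 0.2204] yaw 0.62 tilt z [ 0.001  0.    -1.   ] F [-0.67 -0.53 -1.17] Mq [ 0.02 -0.16  0.02] w 0.204
0 [array([320., 271.]), array([320., 253.])]
10 [array([320., 274.]), array([320., 251.])]
20 [array([320., 276.]), array([320., 249.])]
30 [array([320., 278.]), array([320., 248.])]
40 [array([320., 280.]), array([320., 248.])]
50 [array([320., 281.]), array([320., 247.])]
60 [array([320., 282.]), array([320., 248.])]
70 [array([320., 282.]), array([320., 249.])]
80 [array([320., 282.]), array([320., 250.])]
90 [array([320., 281.]), array([320., 252.])]
```

View pics/w5.png

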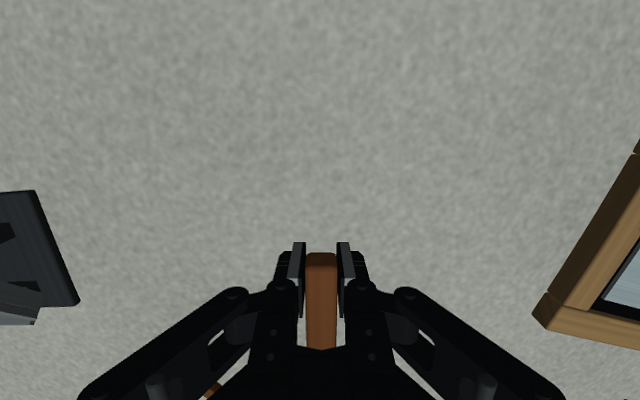

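View pics/s5.png

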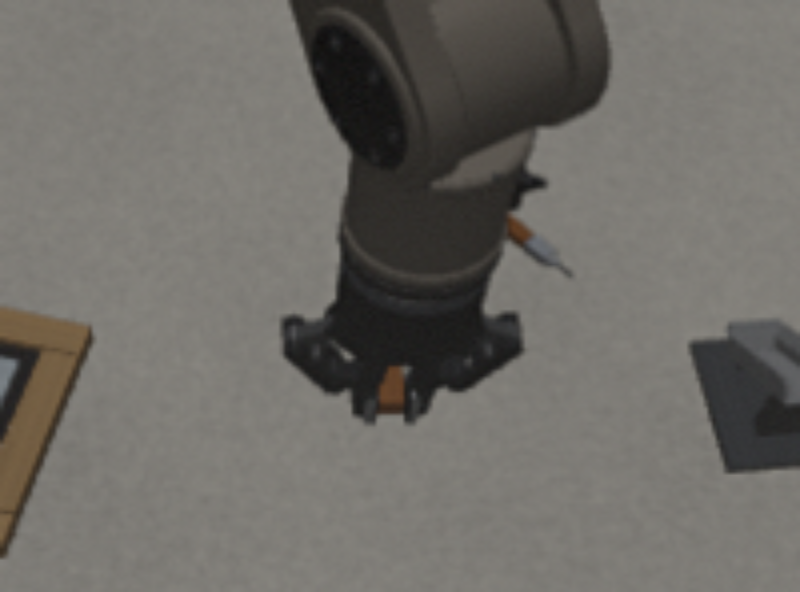

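```bash
cat > tl.py <<'E'
from tilt import *
from p import pr
def face():
    P0,M=pr(); c=cam('wrist'); P=cloud(c)
    for v in range(240,350,8):
        q=(P[v,321]-P0)@M; print(v,q.round(4).tolist())
if __name__=='__main__': face()
E
python3 tl.py
```

```text
t 7.7 tcp [0.5469 0.0992 0.2198] yaw 0.62 tilt z [-0. -0. -1.] F [ 0.01 -0.32 -0.64] Mq [ 0.01 -0.13  0.02] w 0.206
240 [-0.0137, 0.0006, 0.2205]
248 [-0.0207, 0.0006, 0.2209]
256 [0.0024, 0.0005, 0.1699]
264 [0.0022, 0.0005, 0.162]
272 [-0.0003, 0.0005, 0.1583]
280 [-0.0054, 0.0005, 0.1585]
288 [-0.0103, 0.0005, 0.1583]
296 [-0.0154, 0.0005, 0.1581]
304 [-0.0209, 0.0005, 0.1583]
312 [-0.0265, 0.0005, 0.1585]
320 [-0.0329, 0.0006, 0.1594]
328 [-0.0376, 0.0006, 0.1583]
336 [-0.0442, 0.0006, 0.159]
344 [-0.0514, 0.0006, 0.16]
```

Request:
play_rows(commands=[[0, 0, 0, -8.2], [0, 0, 0, -8.2], [0, 0, 0, -8.2], [0, 0, 0, -8.2], [0, 0, 0, -8.2], [0, 0, 0, -8.2], [0, 0, 0, -8.2], [0, 0, 0, -8.2], [0, 0, 0, -8.2], [-0.004, 0.014, 0.01, 0], [-0.0035, 0.0131, 0.01, 0], [0, 0, 0, 0]])

```text
t: 8.95
eef_pos: [0.5727, 0.0823, 0.1978]
tool_rot: [0.0, 0.798, 0.602, -0.001]
contact_force: [-0.1, -0.1, -0.6]
gripper_width: 0.209
```

```bash
python3 tl.py | sed -n '1p;8,12p'; python3 - <<'E'
from h import *
s=cam('scene'); cv2.imwrite('pics/s6.png',cv2.resize(s['im'][100:260,180:380],None,fx=4,fy=3.7))
E
```

```text
t 8.95 tcp [0.5727 0.0823 0.1978] yaw 74.05 tilt z [-0.002 -0.001 -1.   ] F [-0.1  -0.06 -0.65] Mq [ 0.15  0.04 -0.03] w 0.209
288 [-0.0109, 0.0003, 0.1586]
296 [-0.0156, 0.0003, 0.158]
304 [-0.0216, 0.0004, 0.1588]
312 [-0.0272, 0.0004, 0.1589]
320 [-0.0328, 0.0004, 0.1589]
```

View pics/s6.png

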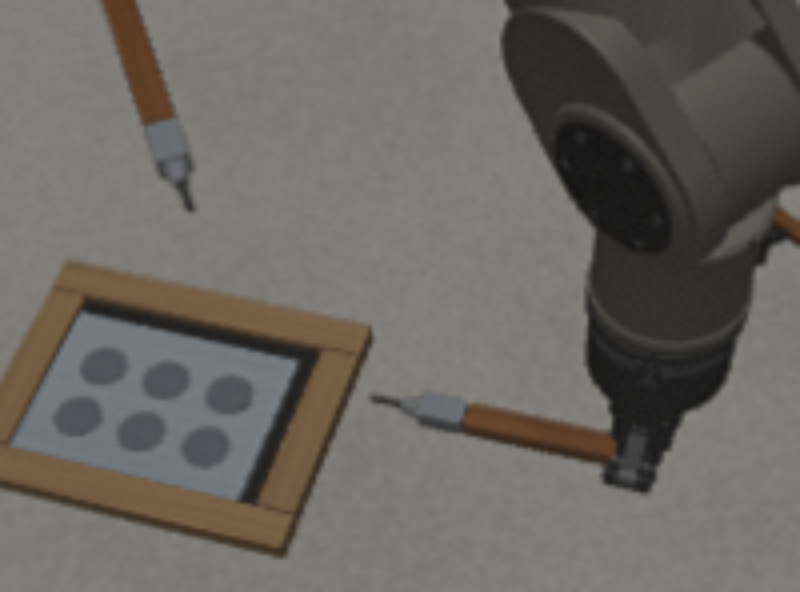

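Request:
play_rows(commands=[[0, 0, 0.01, 0], [0, 0, 0.0095, 0], [-0.006, 0, 0, 0], [-0.005, 0, 0, 0], [-0.004, 0, 0, 0], [-0.004, 0, 0, 0], [-0.003, 0, 0, 0], [-0.002, 0, 0, 0], [0, 0, 0, 0]])

```text
t: 9.95
eef_pos: [0.5648, 0.0618, 0.1807]
tool_rot: [-0.0, 0.796, 0.605, 0.0]
contact_force: [0.3, 1.0, -1.5]
gripper_width: 0.202
```

```bash
python3 tl.py | sed -n '1p;4,5p;8,12p'; python3 - <<'E'
from h import *
s=cam('scene'); cv2.imwrite('pics/s7.png',cv2.resize(s['im'][160:240,220:350],None,fx=6,fy=6))
E
```

```text
t 9.95 tcp [0.5648 0.0618 0.1807] yaw 74.41 tilt z [ 0.001  0.001 -1.   ] F [ 0.26  0.99 -1.48] Mq [ 0.42 -0.1  -0.01] w 0.202
256 [0.0022, 0.0003, 0.1697]
264 [0.0018, 0.0003, 0.1621]
288 [-0.0112, 0.0003, 0.159]
296 [-0.0158, 0.0003, 0.1582]
304 [-0.0209, 0.0003, 0.1579]
312 [-0.0273, 0.0004, 0.159]
320 [-0.0326, 0.0004, 0.1586]
```

View pics/s7.png

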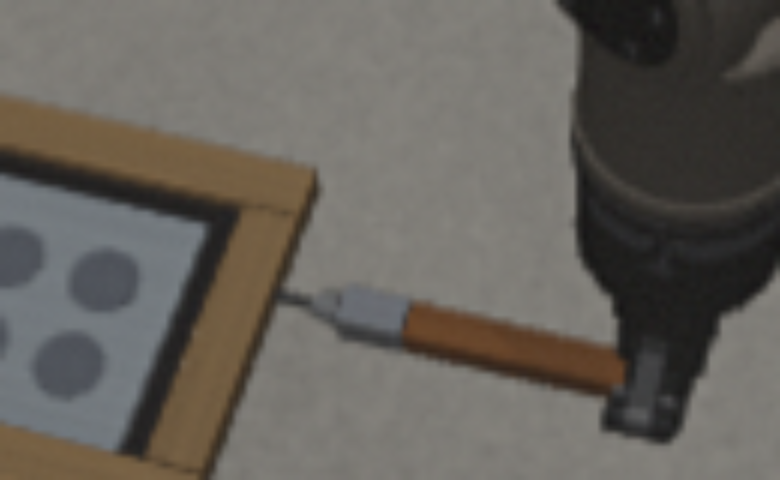

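Request:
play_rows(commands=[[-0.003, 0, 0, 0], [0, 0, -0.007, 0], [-0.0005, 0, -0.007, 0], [-0.0008, 0, -0.007, 0], [-0.0012, 0, -0.007, 0], [-0.0014, 0, -0.007, 0], [-0.0017, 0, -0.007, 0], [-0.002, 0, -0.007, 0], [-0.0022, 0, -0.0065, 0], [0, 0, 0, 0]])

```text
t: 11.05
eef_pos: [0.5614, 0.0489, 0.2369]
tool_rot: [0.0, 0.797, 0.604, 0.0]
contact_force: [1.0, 1.3, -0.7]
gripper_width: 0.201
```

```bash
python3 tl.py | sed -n '1p;4,15p'; python3 - <<'E'
from h import *
s=cam('scene'); cv2.imwrite('pics/s8.png',cv2.resize(s['im'][140:240,220:350],None,fx=6,fy=6))
E
```

```text
t 11.05 tcp [0.5614 0.0489 0.2369] yaw 74.37 tilt z [ 0.001 -0.    -1.   ] F [ 0.99  1.31 -0.74] Mq [ 0.46 -0.01 -0.07] w 0.201
256 [0.0047, 0.0003, 0.1654]
264 [0.003, 0.0003, 0.1601]
272 [-0.0007, 0.0003, 0.1584]
280 [-0.0077, 0.0003, 0.1612]
288 [-0.0147, 0.0004, 0.1637]
296 [-0.0222, 0.0004, 0.1663]
304 [-0.0307, 0.0004, 0.1698]
312 [-0.0392, 0.0004, 0.1727]
320 [-0.0491, 0.0004, 0.1767]
328 [-0.0607, 0.0004, 0.1819]
336 [-0.0719, 0.0004, 0.1861]
344 [-0.0832, 0.0005, 0.1898]
```

View pics/s8.png

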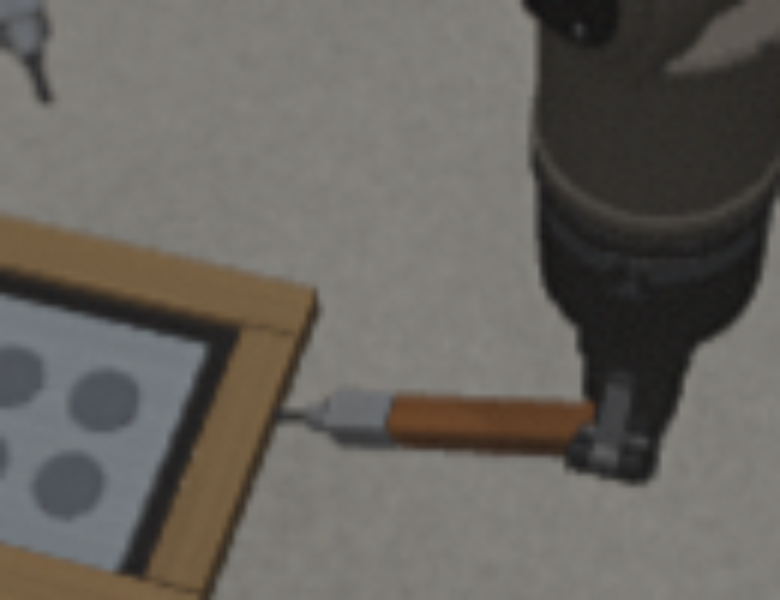

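Request:
play_rows(commands=[[-0.0028, 0, -0.007, 0], [-0.0032, 0, -0.0068, 0], [-0.0035, 0, -0.0067, 0], [-0.0038, 0, -0.0065, 0], [-0.0041, 0, -0.0063, 0], [-0.0044, 0, -0.0061, 0], [-0.0046, 0, -0.0059, 0], [-0.0049, 0, -0.0057, 0], [0.0, 0, 0, 0], [0.015, 0, -0.02, 0], [0.02, 0, -0.03, 0], [0, 0, 0, 0]])

```text
t: 12.35
eef_pos: [0.5636, 0.0563, 0.3408]
tool_rot: [0.001, 0.795, 0.606, 0.003]
contact_force: [1.1, 0.4, -1.2]
gripper_width: 0.201
```

```bash
python3 tl.py | sed -n '1p;4,15p'; python3 - <<'E'
from h import *
s=cam('scene'); cv2.imwrite('pics/s9.png',cv2.resize(s['im'][120:240,220:350],None,fx=5,fy=5))
E
```

```text
t 12.35 tcp [0.5636 0.0563 0.3408] yaw 74.62 tilt z [ 0.007  0.002 -1.   ] F [ 1.06  0.42 -1.17] Mq [ 0.2  -0.13  0.02] w 0.201
256 [0.0063, 0.0003, 0.1626]
264 [0.0045, 0.0003, 0.1577]
272 [-0.0014, 0.0003, 0.1594]
280 [-0.0146, 0.0004, 0.171]
288 [-0.0303, 0.0004, 0.1847]
296 [-0.0521, 0.0004, 0.2044]
304 [-0.0823, 0.0005, 0.2323]
312 [-0.1686, 0.0008, 0.3217]
320 [-0.1808, 0.0008, 0.3209]
328 [-0.1987, 0.0008, 0.3259]
336 [-0.2107, 0.0008, 0.3242]
344 [-0.2267, 0.0008, 0.326]
```

View pics/s9.png

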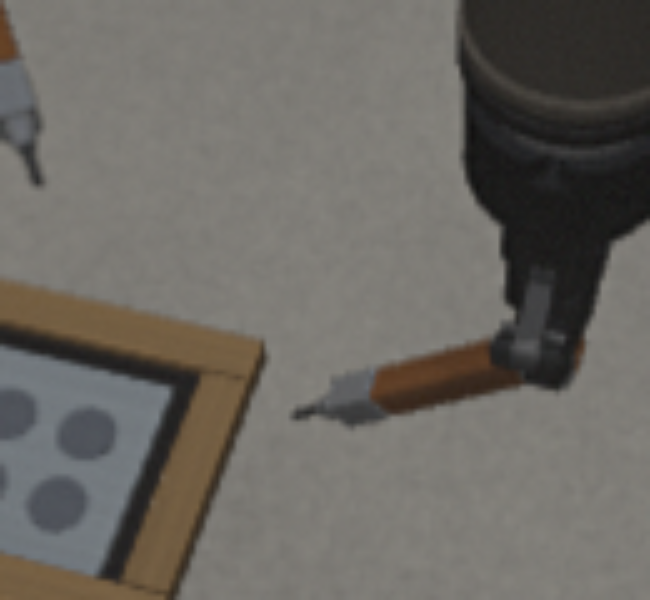

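Request:
play_rows(commands=[[0, 0, -0.01, 7.78], [0, 0, -0.01, 7.78], [0, 0, -0.01, 7.78], [0, 0, 0, 7.78], [0, 0, 0, 7.78], [0, 0, 0, 7.78], [0, 0, 0, 7.78], [0, 0, 0, 7.78], [0, 0, 0, 7.78], [0.0076, -0.0415, 0, 0], [0.0076, -0.0415, 0, 0], [0.0076, -0.0415, 0, 0], [0.0076, -0.0415, 0, 0], [0.0076, -0.0415, 0, 0], [0.0076, -0.0415, 0, 0], [0.0076, -0.0415, 0, 0], [0, 0, 0, 0], [0, 0, 0, 0]])

```text
t: 14.25
eef_pos: [0.5926, 0.3467, 0.3648]
tool_rot: [0.001, 0.999, 0.039, -0.001]
contact_force: [0.0, -1.4, -1.9]
gripper_width: 0.202
```

```bash
python3 tl.py | sed -n '1p;4,15p'; python3 - <<'E'
from h import *
s=cam('scene'); np.savez('sc2.npz',**s);cv2.imwrite('pics/s10.png',cv2.resize(s['im'][100:240,370:500],None,fx=5,fy=4.2))
s=cam('top'); np.savez('tp2.npz',**s);cv2.imwrite('pics/t10.png',cv2.resize(s['im'][150:280,140:270],None,fx=5,fy=4.5))
w=cam('wrist'); cv2.imwrite('pics/w10.png',w['im'])
E
```

```text
t 14.25 tcp [0.5926 0.3467 0.3648] yaw 4.48 tilt z [-0.003 -0.003 -1.   ] F [ 0.04 -1.39 -1.89] Mq [-0.07 -0.13 -0.01] w 0.202
256 [0.0067, 0.0005, 0.1627]
264 [0.0039, 0.0005, 0.1593]
272 [-0.0008, 0.0005, 0.159]
280 [-0.0137, 0.0005, 0.1703]
288 [-0.0308, 0.0006, 0.1859]
296 [-0.0515, 0.0006, 0.2042]
304 [-0.0831, 0.0007, 0.2338]
312 [-0.2069, 0.0009, 0.3664]
320 [-0.2217, 0.001, 0.3664]
328 [-0.237, 0.001, 0.3665]
336 [-0.2522, 0.001, 0.366]
344 [-0.2686, 0.001, 0.3664]
```

View pics/s10.png

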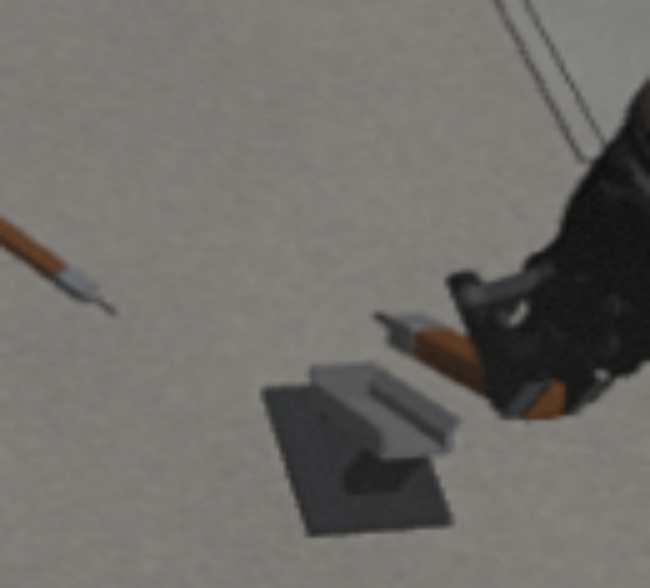

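View pics/t10.png

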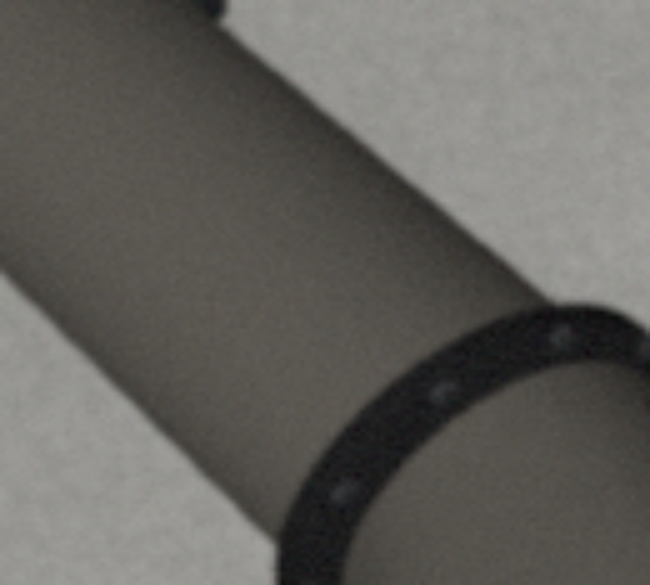

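View pics/w10.png

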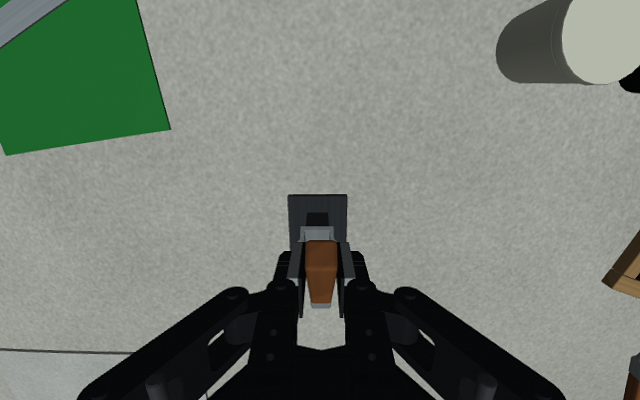

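```bash
python3 - <<'E'
from h import *
s=dict(np.load('sc2.npz')); print(onplane(s,[(378/5+370,316/4.2+100)],.088), 'expect', [.5926-.118*.997,.3467-.118*.078])
E
```

```text
[[0.47728944 0.33717999 0.088     ]] expect [0.47495400000000004, 0.337496]
```

Request:
play_rows(commands=[[0.0045, -0.0033, 0.005, 0], [0, 0, 0.016, 0], [0, 0, 0.016, 0], [0, 0, 0.01, 0], [0, 0, 0.005, 0], [0, 0, 0, 0]])

```text
t: 15.05
eef_pos: [0.597, 0.3501, 0.3136]
tool_rot: [0.001, 0.999, 0.039, -0.001]
contact_force: [-0.0, -0.4, -0.5]
gripper_width: 0.199
```

```bash
cat > look.py <<'E'
from h import *
from p import pr
import sys
n=sys.argv[1]; pr()
s=cam('scene'); x,y,w,h=map(int,sys.argv[2:6]); k=min(780/w,590/h)
cv2.imwrite(f'pics/{n}.png',cv2.convertScaleAbs(cv2.resize(s['im'][y:y+h,x:x+w],None,fx=k,fy=k,interpolation=cv2.INTER_CUBIC),alpha=1.5,beta=20)); print('scale',k)
cv2.imwrite(f'pics/{n}w.png',cam('wrist')['im'])
E
python3 look.py a1 410 150 80 70
```

```text
t 15.05 tcp [0.597  0.3501 0.3136] yaw 4.41 tilt z [-0.002 -0.001 -1.   ] F [-0.01 -0.42 -0.48] Mq [-0.01 -0.09 -0.01] w 0.199
scale 8.428571428571429
```

View pics/a1.png

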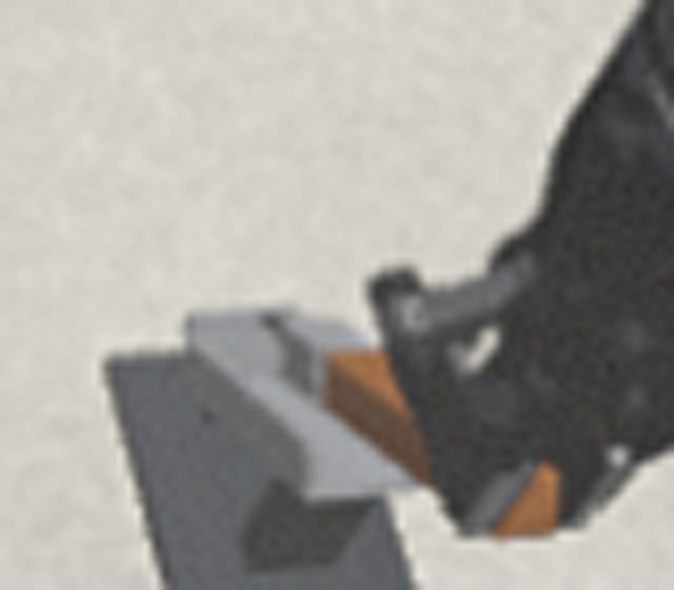

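View pics/a1w.png

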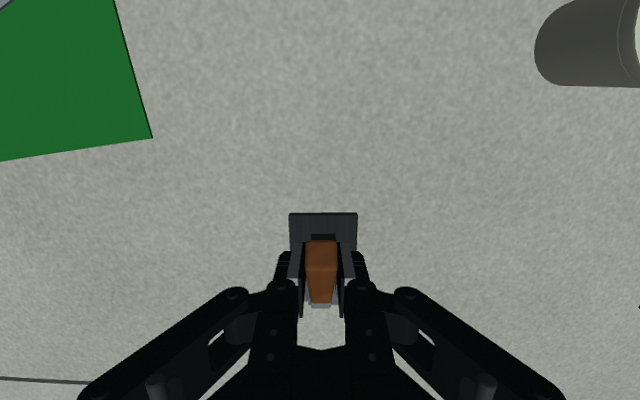

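Request:
play_rows(commands=[[0, 0, 0.004, 0], [-0.001, 0, 0.004, 0], [-0.001, 0, 0.003, 0], [0, 0, 0.002, 0], [0, 0, 0, 0], [0, 0, 0, 0]])

```text
t: 15.75
eef_pos: [0.5953, 0.3502, 0.302]
tool_rot: [-0.0, 0.999, 0.038, 0.0]
contact_force: [0.0, -0.4, -0.7]
gripper_width: 0.204
```

```bash
python3 look.py a2 410 150 80 70; python3 tl.py | sed -n '5,9p'
```

```text
t 15.75 tcp [0.5953 0.3502 0.302 ] yaw 4.4 tilt z [ 0.  0. -1.] F [ 0.   -0.41 -0.71] Mq [ 0.02 -0.1   0.04] w 0.204
scale 8.428571428571429
264 [0.0045, 0.0005, 0.1583]
272 [-0.0007, 0.0005, 0.1589]
280 [-0.0141, 0.0005, 0.1708]
288 [-0.0307, 0.0006, 0.1857]
296 [-0.0516, 0.0006, 0.2044]
```

View pics/a2.png

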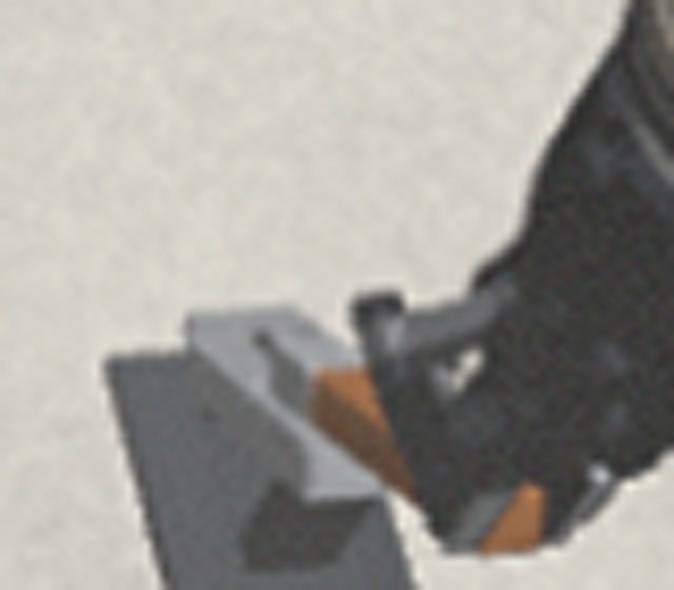

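Request:
play_rows(commands=[[0, 0, 0.002, 0], [0, 0, 0.002, 0], [0, 0, 0.001, 0], [0, 0, 0, 0]])

```text
t: 16.3
eef_pos: [0.5953, 0.3502, 0.2969]
tool_rot: [-0.0, 0.999, 0.038, 0.0]
contact_force: [0.9, 0.1, -0.1]
gripper_width: 0.199
```

```bash
python3 tl.py | sed -n '1p;5,9p'
```

```text
t 16.3 tcp [0.5953 0.3502 0.2969] yaw 4.4 tilt z [ 0.  0. -1.] F [ 0.9   0.08 -0.08] Mq [-0.05 -0.08  0.02] w 0.199
264 [0.0039, 0.0005, 0.1592]
272 [-0.0008, 0.0005, 0.1589]
280 [-0.0144, 0.0005, 0.1713]
288 [-0.0301, 0.0006, 0.1849]
296 [-0.0511, 0.0006, 0.2037]
```

Request:
play_rows(commands=[[0, 0, 0, 0], [0, 0, 0, 0], [0, 0, 0, 0], [0, 0, 0, 0], [0, 0, 0, 0]], claw=0.04)

```text
t: 16.85
eef_pos: [0.5952, 0.3502, 0.297]
tool_rot: [0.0, 0.999, 0.038, -0.0]
contact_force: [-0.7, -0.5, -0.6]
gripper_width: 0.471
```

```bash
python3 look.py a3 410 150 80 70; python3 tl.py | sed -n '1p;4,12p'
```

```text
t 16.85 tcp [0.5952 0.3502 0.297 ] yaw 4.4 tilt z [-0. -0. -1.] F [-0.73 -0.51 -0.58] Mq [-0.02 -0.04  0.03] w 0.471
scale 8.428571428571429
t 16.95 tcp [0.5952 0.3502 0.297 ] yaw 4.4 tilt z [ 0. -0. -1.] F [-0.1   0.31 -1.33] Mq [ 0.04 -0.01  0.01] w 0.47
256 [0.0072, 0.0005, 0.1618]
264 [-0.0006, 0.0005, 0.1664]
272 [-0.0127, 0.0006, 0.177]
280 [-0.027, 0.0006, 0.1892]
288 [-0.0426, 0.0006, 0.2017]
296 [-0.0634, 0.0006, 0.2194]
304 [-0.0902, 0.0007, 0.2423]
312 [-0.1234, 0.0008, 0.2702]
320 [-0.1598, 0.0008, 0.2985]
```

View pics/a3.png

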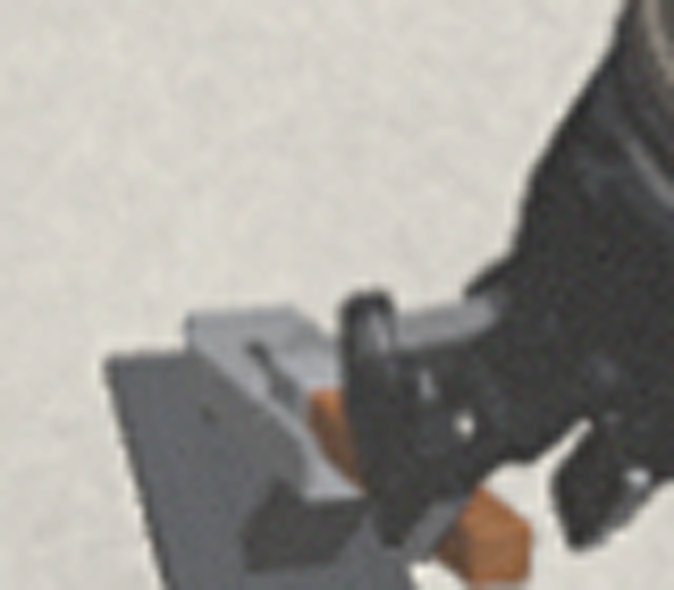

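View pics/a3w.png

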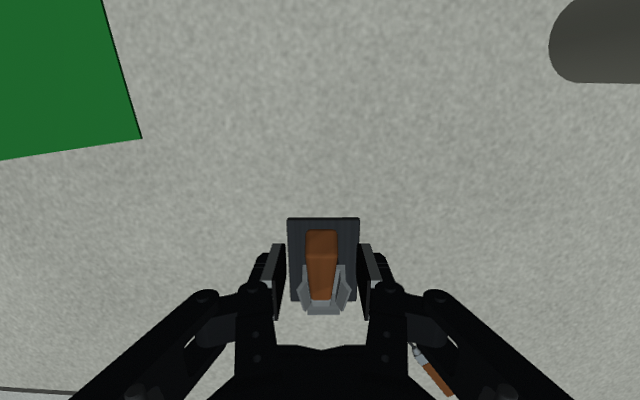

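Stylus rests in the channel at 40.1° (butt in wrist view at (321,230), centred). Now regrasp near the butt.

Request:
play_rows(commands=[[-0.002, 0, 0.008, 0], [-0.002, 0, 0.008, 0], [-0.001, 0, 0.006, 0], [0, 0, 0, 0], [0, 0, 0, 0], [0, 0, 0, 0]])

```text
t: 17.6
eef_pos: [0.5904, 0.3499, 0.2753]
tool_rot: [-0.0, 0.999, 0.038, 0.0]
contact_force: [-0.3, -0.3, 0.0]
gripper_width: 0.466
```

Request:
play_rows(commands=[[0, 0, 0, 0], [0, 0, 0, 0], [0, 0, 0, 0], [0, 0, 0, 0], [0, 0, 0, 0], [0, 0, 0, 0]], claw=0.0, force=20)

```text
t: 18.2
eef_pos: [0.5904, 0.3499, 0.2753]
tool_rot: [-0.0, 0.999, 0.038, 0.0]
contact_force: [0.2, 0.8, 3.0]
gripper_width: 0.208
```

```bash
python3 look.py a4 410 150 80 70; python3 tl.py | sed -n '1,12p'
```

```text
t 18.2 tcp [0.5904 0.3499 0.2753] yaw 4.4 tilt z [ 0.001  0.    -1.   ] F [0.17 0.76 3.03] Mq [0.06 0.08 0.06] w 0.208
scale 8.428571428571429
t 18.3 tcp [0.5904 0.3499 0.2753] yaw 4.4 tilt z [ 0.001  0.    -1.   ] F [-0.33  0.21  2.51] Mq [0.02 0.01 0.03] w 0.206
240 [0.0217, 0.0005, 0.1519]
248 [0.0194, 0.0005, 0.1481]
256 [0.017, 0.0005, 0.1451]
264 [0.0144, 0.0005, 0.1424]
272 [0.0116, 0.0005, 0.1403]
280 [0.0038, 0.0005, 0.1453]
288 [-0.0089, 0.0005, 0.1563]
296 [-0.023, 0.0006, 0.1679]
304 [-0.0431, 0.0006, 0.1853]
312 [-0.067, 0.0006, 0.2052]
320 [-0.1156, 0.0007, 0.2501]
```

View pics/a4w.png

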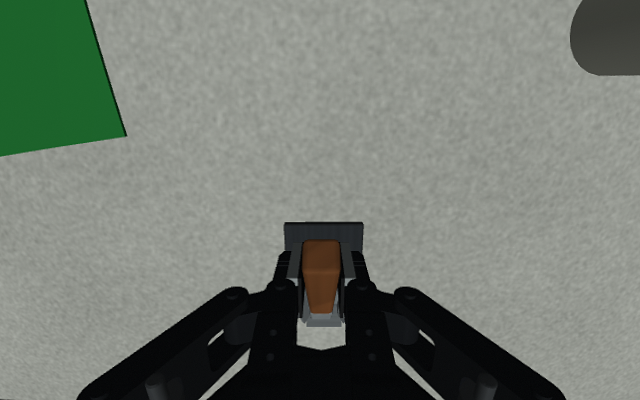

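Request:
play_rows(commands=[[-0.0015, 0, 0.0013, 0], [-0.0016, 0, 0.0013, 0], [-0.0051, 0, -0.0055, 0], [-0.0051, 0, -0.0055, 0], [-0.0056, 0, -0.005, 0], [-0.0056, 0, -0.005, 0], [-0.0062, 0, -0.0043, 0], [-0.0062, 0, -0.0043, 0], [0, 0, 0, 0]])

```text
t: 19.25
eef_pos: [0.552, 0.3475, 0.3026]
tool_rot: [-0.0, 0.999, 0.039, -0.0]
contact_force: [-0.3, 0.3, -0.6]
gripper_width: 0.207
```

```bash
python3 look.py a5 400 120 90 90; python3 tl.py | sed -n '1,14p'
```

```text
t 19.25 tcp [0.552  0.3475 0.3026] yaw 4.49 tilt z [-0.001  0.    -1.   ] F [-0.32  0.27 -0.65] Mq [ 0.05 -0.09  0.01] w 0.207
scale 6.555555555555555
t 19.35 tcp [0.5531 0.347  0.302 ] yaw 4.43 tilt z [-0. -0. -1.] F [ 0.49 -0.21 -0.7 ] Mq [ 0.02 -0.1   0.02] w 0.204
240 [-0.0333, 0.0006, 0.2584]
248 [0.0202, 0.0005, 0.1468]
256 [0.0177, 0.0005, 0.1439]
264 [0.0146, 0.0005, 0.1421]
272 [0.0112, 0.0005, 0.141]
280 [0.0058, 0.0005, 0.1425]
288 [-0.0147, 0.0005, 0.1642]
296 [-0.0452, 0.0006, 0.1961]
304 [-0.1401, 0.0008, 0.3029]
312 [-0.1522, 0.0008, 0.3034]
320 [-0.1637, 0.0008, 0.3028]
328 [-0.1764, 0.0009, 0.3032]
336 [-0.1884, 0.0009, 0.3025]
```

View pics/a5.png

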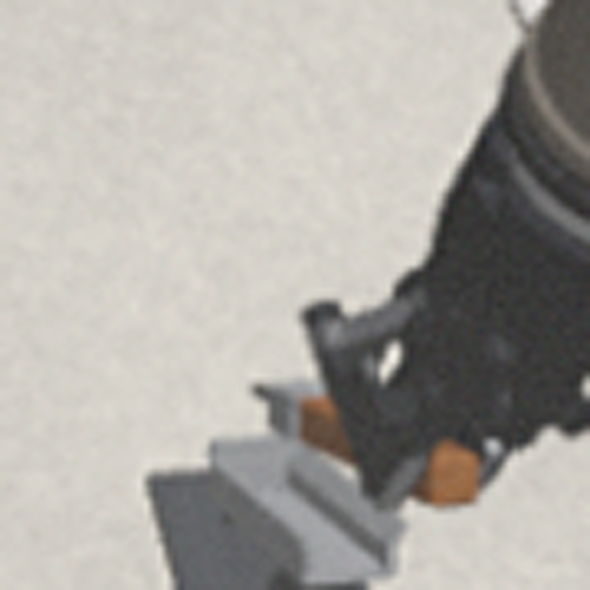

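View pics/a5w.png

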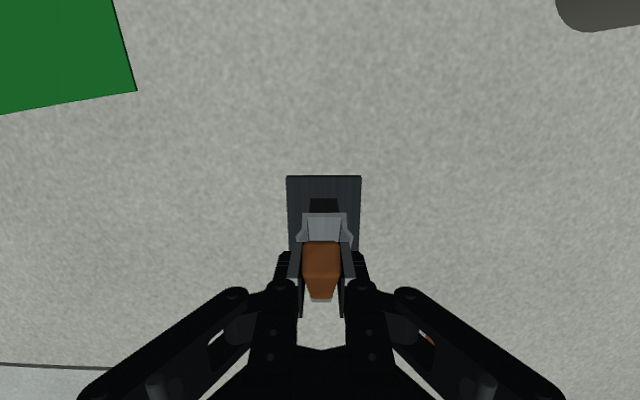

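Request:
play_rows(commands=[[0, 0, -0.03, 0], [0, 0, -0.03, 0], [-0.0033, 0.0411, 0, 0], [-0.0033, 0.0411, 0, 0], [-0.0033, 0.0411, 0, 0], [-0.0033, 0.0411, 0, 0], [-0.0033, 0.0411, 0, 0], [-0.0033, 0.0411, 0, 0], [-0.0033, 0.0411, 0, 0], [-0.0033, 0.0411, 0, 0], [0, 0, 0, -8], [0, 0, 0, -8], [0, 0, 0, -8], [0, 0, 0, -8], [0, 0, 0, -8], [0, 0, 0, -8], [0, 0, 0, -8], [0, 0, 0, -8], [0, 0, 0.01, -5.8], [0, 0, 0, 0]])

```text
t: 21.4
eef_pos: [0.5521, 0.0166, 0.3507]
tool_rot: [-0.001, 0.798, 0.603, -0.001]
contact_force: [-0.6, 0.4, -1.3]
gripper_width: 0.208
```

```bash
python3 look.py a6 210 100 150 120; python3 tl.py | sed -n '1,9p'
```

```text
t 21.4 tcp [0.5521 0.0166 0.3507] yaw 74.21 tilt z [-0.003  0.    -1.   ] F [-0.55  0.41 -1.26] Mq [ 0.09 -0.06 -0.01] w 0.208
scale 4.916666666666667
t 21.5 tcp [0.5524 0.0169 0.3518] yaw 74.02 tilt z [-0.001  0.    -1.   ] F [ 0.45 -0.08 -1.34] Mq [ 0.09 -0.01 -0.  ] w 0.204
240 [-0.0828, 0.0007, 0.3534]
248 [0.019, 0.0003, 0.1483]
256 [0.017, 0.0003, 0.1445]
264 [0.0141, 0.0003, 0.1424]
272 [0.0114, 0.0003, 0.14]
280 [0.0055, 0.0003, 0.1424]
288 [-0.0145, 0.0004, 0.1635]
296 [-0.0455, 0.0004, 0.1961]
```

View pics/a6.png

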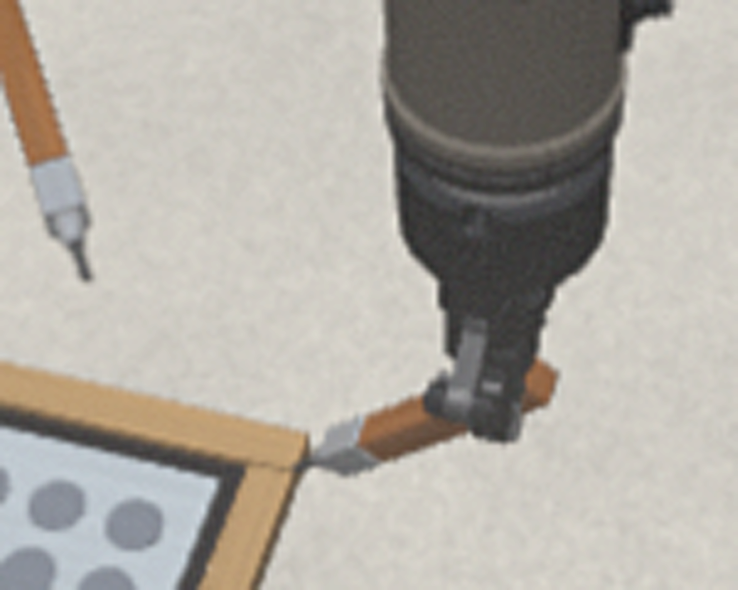

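Request:
play_rows(commands=[[0, 0, 0.02, 0], [0, 0, 0.02, 0], [0, 0, 0.02, 0], [0, 0, 0.013, 0], [-0.008, 0, 0, 0], [-0.006, 0, 0, 0], [-0.004, 0, 0, 0], [-0.0058, 0, -0.005, 0], [-0.0058, 0, -0.005, 0], [-0.0063, 0, -0.0044, 0], [-0.0063, 0, -0.0044, 0], [0, 0, 0, 0]])

```text
t: 22.75
eef_pos: [0.5409, -0.0246, 0.2986]
tool_rot: [0.001, 0.798, 0.603, 0.0]
contact_force: [1.0, 1.2, -0.9]
gripper_width: 0.205
```

```bash
python3 look.py a7 220 110 120 90; python3 tl.py | sed -n '1,11p'
```

```text
t 22.75 tcp [ 0.5409 -0.0246  0.2986] yaw 74.11 tilt z [ 0.001 -0.001 -1.   ] F [ 1.02  1.18 -0.85] Mq [ 0.31 -0.24  0.05] w 0.205
scale 6.5
t 22.85 tcp [ 0.5408 -0.024   0.298 ] yaw 74.17 tilt z [ 0.    -0.001 -1.   ] F [ 0.2  -0.08 -0.8 ] Mq [ 0.1  -0.04 -0.  ] w 0.206
240 [-0.0548, 0.0006, 0.2992]
248 [0.0208, 0.0003, 0.145]
256 [0.0185, 0.0003, 0.142]
264 [0.0148, 0.0003, 0.1413]
272 [0.0121, 0.0003, 0.139]
280 [0.008, 0.0003, 0.1389]
288 [-0.1057, 0.0006, 0.2862]
296 [-0.1144, 0.0006, 0.284]
304 [-0.1249, 0.0007, 0.2838]
312 [-0.1356, 0.0007, 0.2837]
```

View pics/a7.png

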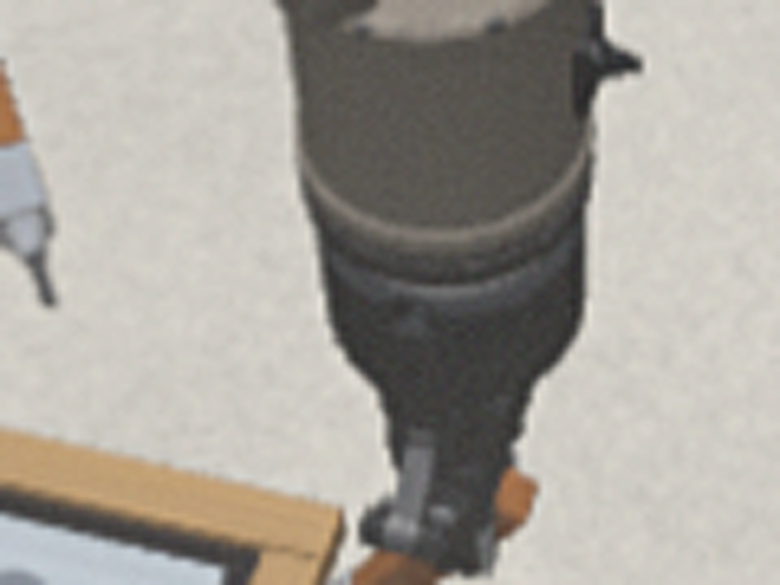

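Request:
play_rows(commands=[[-0.0068, 0, -0.0037, 0], [-0.0068, 0, -0.0037, 0], [-0.0071, 0, -0.0031, 0], [-0.0071, 0, -0.0031, 0], [-0.0074, 0, -0.0022, 0], [-0.0074, 0, -0.0022, 0], [-0.0076, 0, -0.0015, 0], [-0.0076, 0, -0.0015, 0], [-0.006, 0, -0.0006, 0], [-0.006, 0, -0.0006, 0], [0, 0, 0, 0]])

```text
t: 24.0
eef_pos: [0.5217, -0.0917, 0.32]
tool_rot: [0.0, 0.798, 0.603, -0.0]
contact_force: [0.1, 0.6, -1.2]
gripper_width: 0.206
```

```bash
python3 look.py a8 220 110 120 110; python3 tl.py | sed -n '1,11p'
```

```text
t 24.0 tcp [ 0.5217 -0.0917  0.32  ] yaw 74.13 tilt z [-0.    -0.001 -1.   ] F [ 0.07  0.57 -1.19] Mq [ 0.31 -0.06 -0.03] w 0.206
scale 5.363636363636363
t 24.1 tcp [ 0.5218 -0.0911  0.32  ] yaw 74.19 tilt z [-0.    -0.001 -1.   ] F [ 0.02 -0.35 -1.65] Mq [-0.02 -0.    0.01] w 0.208
240 [0.016, 0.0003, 0.1622]
248 [0.0168, 0.0003, 0.1524]
256 [0.0176, 0.0003, 0.1435]
264 [0.0169, 0.0003, 0.1379]
272 [0.0139, 0.0003, 0.1364]
280 [0.0098, 0.0003, 0.1364]
288 [0.0062, 0.0003, 0.1355]
296 [0.0013, 0.0003, 0.1364]
304 [-0.1436, 0.0007, 0.3065]
312 [-0.155, 0.0007, 0.3059]
```

View pics/a8.png

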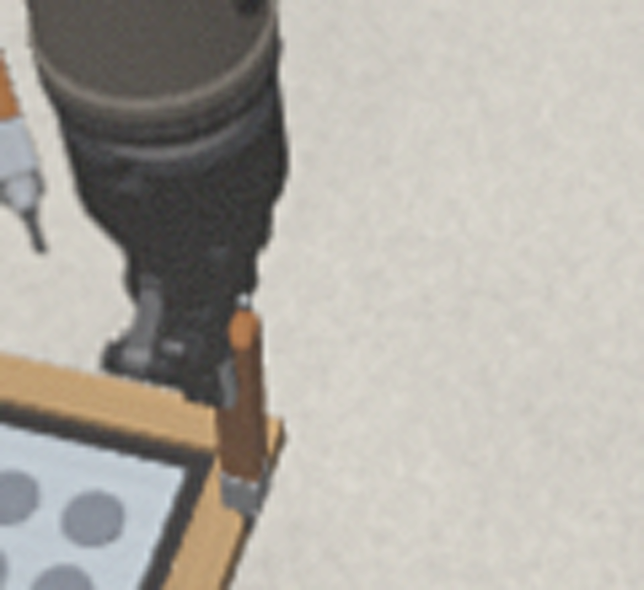

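View pics/a8w.png

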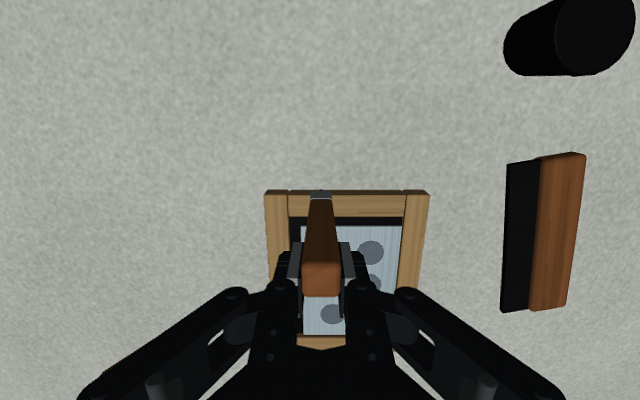

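Request:
play_rows(commands=[[0.008, 0, -0.005, 0], [0, 0, -0.02, 0], [0, 0, -0.02, 0], [0, 0, 0, 0]], force=60)

```text
t: 24.55
eef_pos: [0.5253, -0.0819, 0.3678]
tool_rot: [0.002, 0.797, 0.604, 0.002]
contact_force: [0.3, 0.4, -1.3]
gripper_width: 0.2
```

```bash
cat > tipfit.py <<'E'
from h import *
from p import pr
P0,M=pr(); c=cam('wrist'); P=cloud(c)
pts=[]
for v in range(150,300,6):
    q=(P[v,314:328]-P0)@M; m=np.median(q,0); pts.append(m); print(v,m.round(4).tolist())
E
python3 tipfit.py
```

```text
t 24.55 tcp [ 0.5253 -0.0819  0.3678] yaw 74.25 tilt z [ 0.005 -0.001 -1.   ] F [ 0.31  0.44 -1.32] Mq [-0.   -0.06  0.07] w 0.2
150 [0.029, -0.0, 0.3683]
156 [0.0218, 0.0, 0.3685]
162 [0.0145, 0.0, 0.3683]
168 [0.0071, 0.0, 0.3684]
174 [-0.0004, 0.0, 0.3685]
180 [-0.008, -0.0003, 0.3683]
186 [-0.0157, 0.0, 0.3683]
192 [0.0093, 0.0, 0.265]
198 [0.0098, 0.0, 0.2475]
204 [0.0117, 0.0002, 0.2282]
210 [0.0128, 0.0, 0.2131]
216 [0.0137, 0.0, 0.2002]
222 [0.0142, 0.0, 0.1894]
228 [0.0149, 0.0, 0.1793]
234 [0.0153, 0.0, 0.1706]
240 [0.016, 0.0001, 0.1621]
246 [0.0166, 0.0001, 0.1547]
252 [0.017, 0.0001, 0.1482]
258 [0.0174, 0.0001, 0.1421]
264 [0.0167, 0.0001, 0.1383]
270 [0.0145, 0.0001, 0.137]
276 [0.0116, 0.0001, 0.1368]
282 [0.0086, 0.0001, 0.1365]
288 [0.0057, 0.0001, 0.1362]
294 [0.0027, 0.0001, 0.136]
```

Request:
play_rows(commands=[[-0.0363, -0.0054, 0, 0], [-0.0363, -0.0054, 0, 0], [-0.0363, -0.0054, 0, 0], [-0.0363, -0.0054, 0, 0], [-0.0363, -0.0054, 0, 0], [0, 0, 0.01, 0], [0, 0, 0.01, 0], [0, 0, 0, 0], [0, 0, 0, 0]])

```text
t: 25.5
eef_pos: [0.4492, -0.2487, 0.3445]
tool_rot: [-0.001, 0.797, 0.604, 0.0]
contact_force: [-0.1, 0.4, -1.2]
gripper_width: 0.205
```

```bash
python3 look.py a9 160 130 120 100; python3 - <<'E'
from h import *
c=cam('top'); np.savez('tp9.npz',**c); cv2.imwrite('pics/t9.png',cv2.resize(c['im'][120:280,340:520],None,fx=4,fy=3.6))
E
```

```text
t 25.5 tcp [ 0.4492 -0.2487  0.3445] yaw 74.37 tilt z [-0.001  0.001 -1.   ] F [-0.15  0.35 -1.24] Mq [-0.    0.09  0.  ] w 0.205
scale 5.9
```

View pics/a9.png

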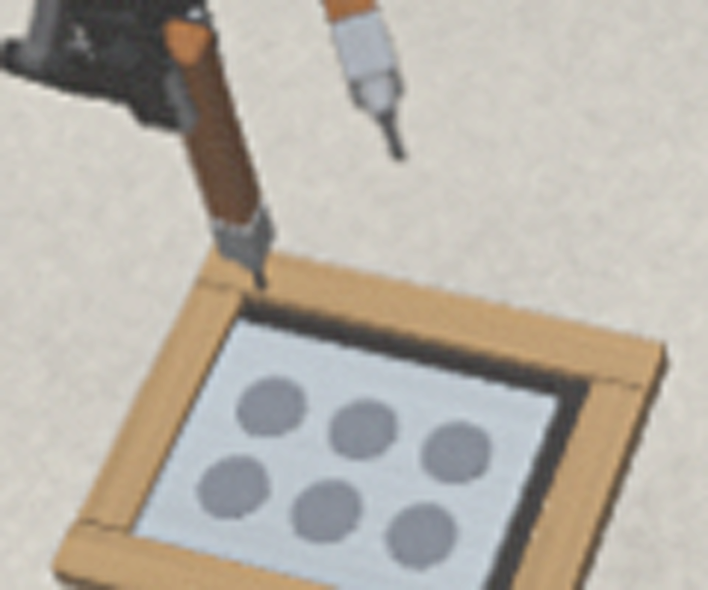

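View pics/a9w.png

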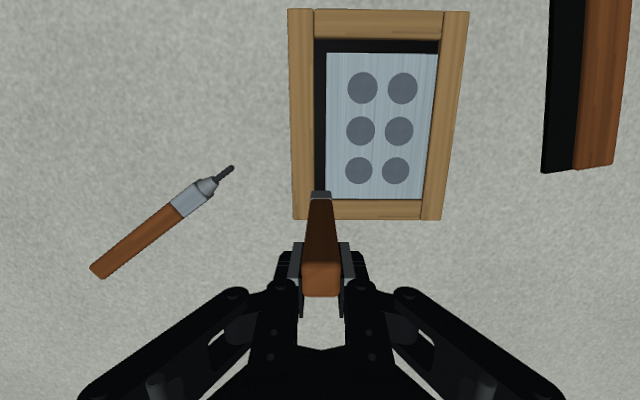

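View pics/t9.png

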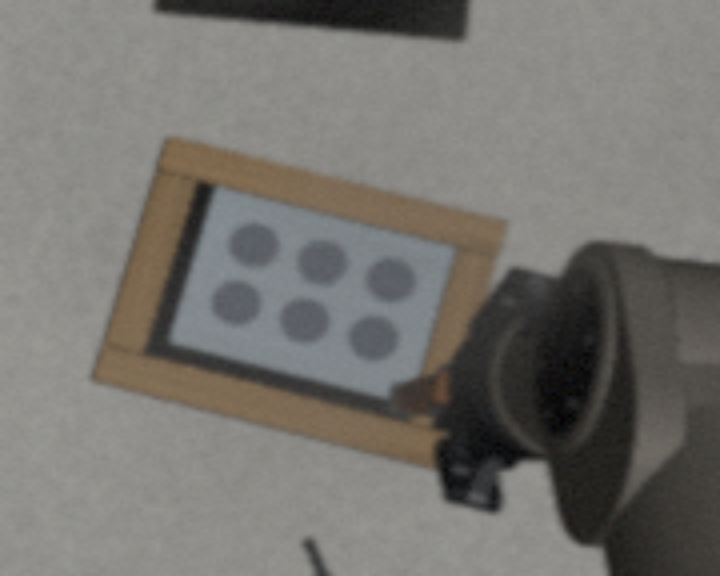

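```bash
cat > seam.py <<'E'
from h import *
from p import pr
P0,M=pr(); c=cam('wrist'); np.savez('w9.npz',P0=P0,M=M,**c)
im=c['im']; g=cv2.cvtColor(im,cv2.COLOR_BGR2GRAY).astype(float)
def tool(px,z): return ((onplane(c,px,z)-P0)@M).round(4)
for v in range(48,195,14):
    r=g[v,300:345]; d=r<60
    idx=np.where(d)[0]+300
    if len(idx)==0: continue
    a,b=idx.min(),idx.max()
    print(v,a,b,'rail',tool([(a-.5,v)],.02)[0][:2],'panel',tool([(b+.5,v)],.015)[0][:2])
for u in range(335,436,14):
    r=g[25:70,u]; idx=np.where(r<60)[0]+25
    a,b=idx.min(),idx.max()
    print('u',u,a,b,'rail',tool([(u,a-.5)],.02)[0][:2],'panel',tool([(u,b+.5)],.015)[0][:2])
r=g[44,300:460];idx=np.where(r<60)[0]+300; print('row44 dark',idx.min(),idx.max(),tool([(idx.min()-.5,44),(idx.max()+.5,44)],.02))
r=g[150:215,318]; print(r.astype(int).tolist())
cv2.imwrite('pics/w9z.png',cv2.resize(im[0:225,280:475],None,fx=4,fy=2.6,interpolation=cv2.INTER_CUBIC))
E
python3 seam.py; python3 tipfit.py | sed -n '8,22p'
```

```text
t 25.65 tcp [ 0.4493 -0.2494  0.3453] yaw 74.31 tilt z [ 0.001 -0.    -1.   ] F [-0.03  0.49 -0.68] Mq [-0.01 -0.03 -0.01] w 0.2
48 313 344 rail [ 0.1322 -0.0076] panel [0.1331 0.0229]
62 313 325 rail [ 0.12   -0.0077] panel [0.1206 0.0048]
76 313 325 rail [ 0.1075 -0.0078] panel [0.108  0.0049]
90 313 325 rail [ 0.0948 -0.0078] panel [0.095  0.0049]
104 313 324 rail [ 0.0817 -0.0079] panel [0.0816 0.004 ]
118 314 324 rail [ 0.0682 -0.0071] panel [0.0679 0.0041]
132 313 324 rail [ 0.0544 -0.0082] panel [0.0539 0.0041]
146 313 324 rail [ 0.0401 -0.0083] panel [0.0394 0.0042]
160 313 324 rail [ 0.0255 -0.0084] panel [0.0245 0.0043]
174 314 324 rail [ 0.0103 -0.0075] panel [0.0091 0.0044]
188 314 324 rail [-0.0053 -0.0076] panel [-0.0068  0.0044]
u 335 37 51 rail [0.142  0.0134] panel [0.13   0.0139]
u 349 37 51 rail [0.1421 0.0265] panel [0.13   0.0273]
u 363 37 51 rail [0.1421 0.0395] panel [0.1301 0.0407]
u 377 38 51 rail [0.1414 0.0526] panel [0.1302 0.0542]
u 391 38 51 rail [0.1416 0.0657] panel [0.1304 0.0677]
u 405 38 52 rail [0.1417 0.0789] panel [0.1296 0.0813]
u 419 38 52 rail [0.142  0.0921] panel [0.1298 0.0949]
u 433 39 52 rail [0.1413 0.1055] panel [0.1301 0.1086]
row44 dark 313 439 [[ 0.1356 -0.0075  0.3253]
 [ 0.1368  0.1122  0.3254]]
[25, 24, 24, 23, 22, 24, 23, 23, 24, 23, 23, 24, 23, 23, 22, 23, 23, 23, 22, 23, 22, 22, 21, 22, 22, 22, 22, 21, 21, 21, 20, 21, 21, 20, 20, 19, 21, 20, 20, 18, 33, 49, 49, 50, 49, 49, 48, 57, 91, 34, 28, 30, 29, 30, 28, 29, 30, 29, 29, 30, 30, 30, 30, 29, 30]
186 [-0.0055, 0.0, 0.3336]
192 [0.0094, 0.0, 0.2648]
198 [0.0098, 0.0, 0.2475]
204 [0.0118, 0.0, 0.228]
210 [0.0127, 0.0, 0.2132]
216 [0.0137, 0.0, 0.2001]
222 [0.0143, 0.0001, 0.1892]
228 [0.0149, 0.0001, 0.1792]
234 [0.0155, 0.0001, 0.1702]
240 [0.0162, 0.0002, 0.1618]
246 [0.0165, 0.0001, 0.1549]
252 [0.017, 0.0001, 0.1482]
258 [0.0174, 0.0001, 0.142]
264 [0.0167, 0.0001, 0.1382]
270 [0.0144, 0.0001, 0.1371]
```

View pics/w9z.png

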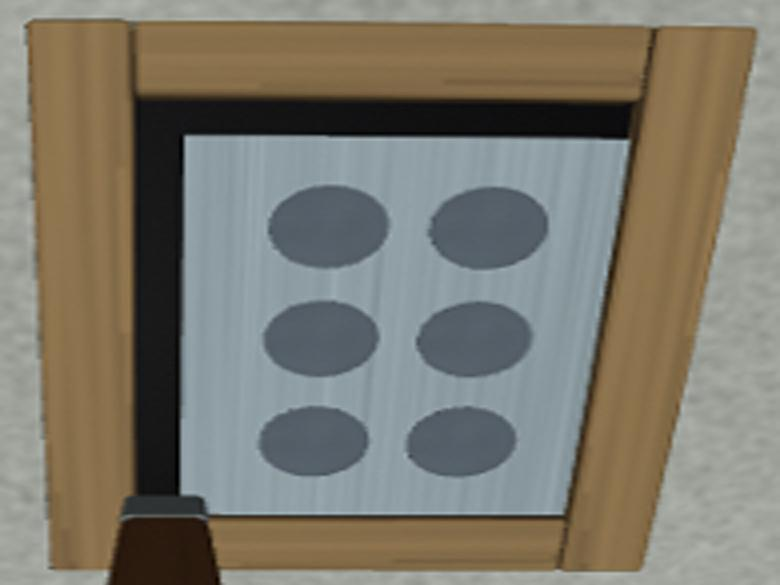

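```bash
python3 - <<'E'
from h import *
d=dict(np.load('w9.npz')); c={k:d[k] for k in('im','d','K','D','T')}; P0,M=d['P0'],d['M']
im=c['im']; hsv=cv2.cvtColor(im,cv2.COLOR_BGR2HSV)
g=cv2.cvtColor(im,cv2.COLOR_BGR2GRAY)
P=cloud(c)
for v in (194,196,200,206,212,220,230,280,288):
    q=(P[v]-P0)@M; m=np.where((q[:,2]<.29)&(np.abs(q[:,1])<.0135)&(np.arange(640)>295)&(np.arange(640)<345))[0]
    # contiguous stylus
    a,b=m.min(),m.max(); print(v,a,b,'y',q[a,1].round(4),q[b,1].round(4),'mid',((q[a,1]+q[b,1])/2).round(4))
s=cam('scene')
print(onplane(s,[(262/5.9+160,287/5.9+130)],.0385))
u=lambda x,y:(x/5.9+160,y/5.9+130)
print('rail edge',onplane(s,[u(250,296),u(590,380)],.02),'panel',onplane(s,[u(238,318),u(560,398)],.015))
E
```

```text
194 310 330 y -0.0091 0.0081 mid -0.0005
196 310 331 y -0.0087 0.009 mid 0.0001
200 310 331 y -0.0083 0.0086 mid 0.0001
206 309 332 y -0.0085 0.0087 mid 0.0001
212 308 333 y -0.0087 0.0089 mid 0.0001
220 307 334 y -0.0086 0.0088 mid 0.0001
230 306 335 y -0.0083 0.0084 mid 0.0001
280 296 344 y -0.0107 0.0104 mid -0.0002
288 296 344 y -0.0106 0.0104 mid -0.0001
[[ 0.44898481 -0.24862421  0.0385    ]]
rail edge [[ 0.44143028 -0.25923642  0.02      ]
 [ 0.48524875 -0.10933014  0.02      ]] panel [[ 0.44944559 -0.26461587  0.015     ]
 [ 0.49095777 -0.12223005  0.015     ]]
```

Request:
play_rows(commands=[[-0.003, -0.0019, 0, 0], [0, 0, 0.01, 0], [0, 0, 0.009, 0], [0, 0, 0, 0], [0, 0, 0, 0]])

```text
t: 26.3
eef_pos: [0.4459, -0.2525, 0.3255]
tool_rot: [-0.001, 0.798, 0.603, -0.0]
contact_force: [0.2, -0.3, -1.0]
gripper_width: 0.201
```

```bash
python3 look.py b1 190 150 60 50; python3 - <<'E'
import cv2
E
```

```text
t 26.3 tcp [ 0.4459 -0.2525  0.3255] yaw 74.22 tilt z [-0.001  0.001 -1.   ] F [ 0.2  -0.34 -0.96] Mq [ 0.02  0.03 -0.06] w 0.201
scale 11.8
```

View pics/b1.png

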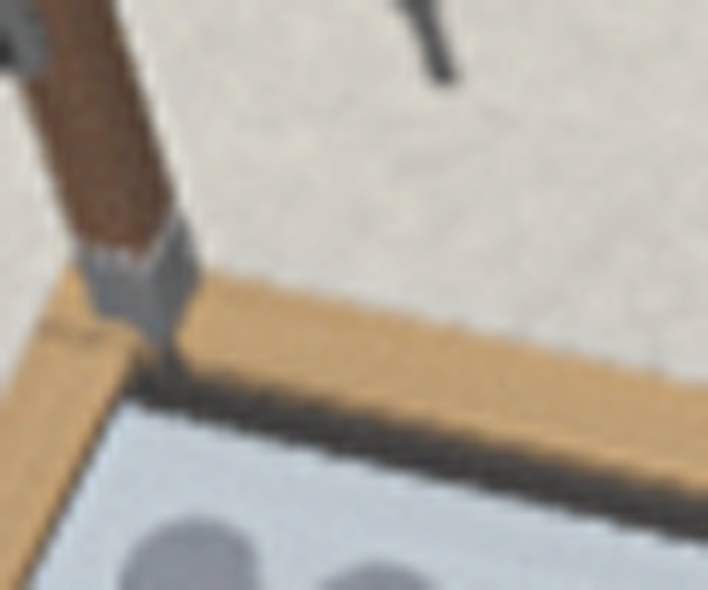

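```bash
python3 seam.py | sed -n '1p;3,11p;14,20p'
```

```text
t 26.4 tcp [ 0.4462 -0.2526  0.326 ] yaw 74.21 tilt z [ 0.  0. -1.] F [-0.69  0.54 -1.43] Mq [ 0.02  0.05 -0.06] w 0.205
62 315 327 rail [ 0.1176 -0.0054] panel [0.1182 0.0063]
76 315 327 rail [ 0.106  -0.0054] panel [0.1064 0.0064]
90 315 327 rail [ 0.094  -0.0055] panel [0.0942 0.0065]
104 315 327 rail [ 0.0818 -0.0056] panel [0.0818 0.0066]
118 315 327 rail [ 0.0692 -0.0056] panel [0.069  0.0067]
132 315 327 rail [ 0.0563 -0.0057] panel [0.0558 0.0068]
146 315 327 rail [ 0.043  -0.0058] panel [0.0422 0.0069]
160 315 327 rail [ 0.0293 -0.0059] panel [0.0283 0.007 ]
174 315 326 rail [ 0.0151 -0.006 ] panel [0.0139 0.0061]
u 349 27 42 rail [0.146  0.0245] panel [0.1344 0.0253]
u 363 27 42 rail [0.1461 0.0366] panel [0.1345 0.0378]
u 377 28 43 rail [0.1455 0.0488] panel [0.1337 0.0503]
u 391 28 43 rail [0.1456 0.0609] panel [0.1339 0.0629]
u 405 28 43 rail [0.1458 0.0731] panel [0.134  0.0755]
u 419 28 44 rail [0.146  0.0853] panel [0.1334 0.0882]
u 433 29 44 rail [0.1454 0.0977] panel [0.1336 0.1009]
```

Request:
play_rows(commands=[[0, 0, 0.005, 0], [0, 0, 0.003, 0], [0, 0, 0.002, 0], [0, 0, 0.0015, 0], [0, 0, 0, 0], [0, 0, 0, 0]])

```text
t: 27.05
eef_pos: [0.446, -0.2527, 0.3146]
tool_rot: [0.0, 0.798, 0.603, -0.0]
contact_force: [-1.8, -1.1, 1.0]
gripper_width: 0.2
```

```bash
python3 look.py b2 190 150 60 50; python3 -c "
from p import *
from station import *
pr()"
```

```text
t 27.05 tcp [ 0.446  -0.2527  0.3146] yaw 74.19 tilt z [-0. -0. -1.] F [-1.77 -1.12  0.99] Mq [-0.09  0.14  0.05] w 0.2
scale 11.8
t 27.15 tcp [ 0.446  -0.2526  0.3146] yaw 74.2 tilt z [ 0. -0. -1.] F [-0.75 -0.69  0.04] Mq [-0.09  0.11  0.  ] w 0.2
```

View pics/b2.png

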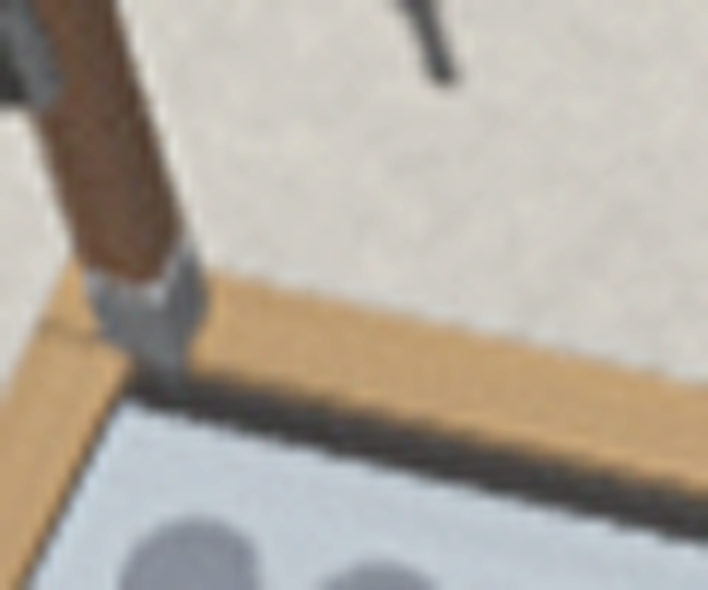

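Request:
play_rows(commands=[[0.0015, 0, 0, 0], [0.0025, 0, 0, 0], [0.0035, 0, 0, 0], [0.0035, 0, 0, 0], [0.0035, 0, 0, 0], [0.0035, 0, 0, 0], [0.0035, 0, 0, 0], [0.0035, 0, 0, 0], [0.0035, 0, 0, 0], [0.0035, 0, 0, 0], [0.0035, 0, 0, 0], [0.0035, 0, 0, 0], [0.0035, 0, 0, 0], [0.0035, 0, 0, 0], [0.0035, 0, 0, 0], [0.0035, 0, 0, 0], [0.0035, 0, 0, 0], [0.0035, 0, 0, 0], [0.002, 0, 0, 0], [0, 0, 0, 0]])

```text
t: 29.15
eef_pos: [0.4631, -0.1924, 0.3145]
tool_rot: [-0.0, 0.797, 0.603, 0.0]
contact_force: [0.2, -0.0, -0.2]
gripper_width: 0.203
```

```bash
python3 seam.py | sed -n '1p;3,22p'; python3 look.py b3 190 150 80 60; python3 tipfit.py | sed -n '7,20p'
```

```text
t 29.15 tcp [ 0.4631 -0.1924  0.3145] yaw 74.23 tilt z [ 0.  0. -1.] F [ 0.25 -0.02 -0.19] Mq [0.03 0.02 0.01] w 0.203
118 315 328 rail [ 0.0698 -0.0054] panel [0.0696 0.0073]
132 315 327 rail [ 0.0574 -0.0055] panel [0.0569 0.0065]
146 315 327 rail [ 0.0447 -0.0056] panel [0.0439 0.0066]
160 315 327 rail [ 0.0315 -0.0056] panel [0.0306 0.0067]
174 315 327 rail [ 0.018  -0.0057] panel [0.0168 0.0068]
188 315 327 rail [ 0.004  -0.0058] panel [0.0025 0.007 ]
t 29.2 tcp [ 0.463  -0.1925  0.3145] yaw 74.22 tilt z [ 0.     0.001 -1.   ] F [-0.61 -0.21  0.8 ] Mq [0.07 0.01 0.03] w 0.202
scale 9.75
180 [0.0098, 0.0, 0.303]
186 [0.0036, 0.0, 0.3028]
192 [0.0094, 0.0, 0.2646]
198 [0.0098, 0.0, 0.2474]
204 [0.0119, 0.0, 0.2275]
210 [0.0129, 0.0, 0.2129]
216 [0.0137, 0.0, 0.2001]
222 [0.0142, 0.0001, 0.1894]
228 [0.0151, 0.0002, 0.1789]
234 [0.0156, 0.0001, 0.17]
240 [0.0162, 0.0001, 0.1618]
246 [0.0164, 0.0001, 0.1551]
252 [0.0169, 0.0001, 0.1484]
258 [0.0172, 0.0001, 0.1424]Traceback (most recent call last):
  File "seam.py", line 14, in <module>
    a,b=idx.min(),idx.max()
        ~~~~~~~^^
    return umr_minimum(a, axis, None, out, keepdims, initial, where)
ValueError: zero-size array to reduction operation minimum which has no identity
```

View pics/b3.png

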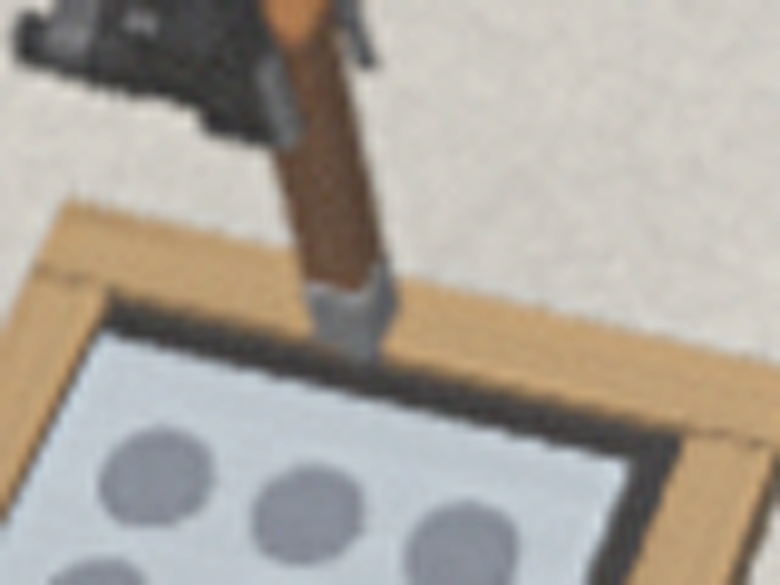

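Request:
play_rows(commands=[[0.0025, 0.0002, 0, 0], [0.0035, 0.0002, 0, 0], [0.0035, 0, 0, 0], [0.0035, 0, 0, 0], [0.0035, 0, 0, 0], [0.0035, 0, 0, 0], [0.0035, 0, 0, 0], [0.0035, 0, 0, 0], [0.0035, 0, 0, 0], [0.0035, 0, 0, 0], [0.0035, 0, 0, 0], [0.0035, 0, 0, 0], [0.0035, 0, 0, 0], [0.0035, 0, 0, 0], [0.0035, 0, 0, 0], [0.0035, 0, 0, 0], [0.0035, 0, 0, 0], [0.0035, 0, 0, 0], [0.002, 0, 0, 0], [0, 0, 0, 0]])

```text
t: 31.35
eef_pos: [0.4809, -0.1309, 0.3145]
tool_rot: [-0.0, 0.797, 0.603, 0.0]
contact_force: [0.4, 0.1, 0.1]
gripper_width: 0.196
```

```bash
cat > s2.py <<'E'
from h import *
from p import pr
P0,M=pr(); c=cam('wrist'); g=cv2.cvtColor(c['im'],cv2.COLOR_BGR2GRAY).astype(float)
def tool(px,z): return ((onplane(c,px,z)-P0)@M).round(4)
# cross-groove profile on columns (short leg): edges of dark strip
for u in range(338,460,12):
    r=g[90:215,u]; idx=np.where(r<60)[0]+90
    if len(idx)<5: continue
    a,b=idx.min(),idx.max(); print('u',u,a,b,'rail',tool([(u,a-.5)],.02)[0][:2],'panel',tool([(u,b+.5)],.015)[0][:2])
cv2.imwrite('pics/s2.png',c['im'])
E
python3 s2.py; python3 look.py b4 200 160 80 60
```

```text
t 31.35 tcp [ 0.4809 -0.1309  0.3145] yaw 74.23 tilt z [ 0.     0.001 -1.   ] F [0.42 0.14 0.12] Mq [-0.02  0.05 -0.02] w 0.196
u 338 145 182 rail [0.0461 0.0162] panel [0.0082 0.0173]
u 350 145 182 rail [0.0461 0.0273] panel [0.0082 0.0291]
u 362 145 182 rail [0.0461 0.0385] panel [0.0082 0.0409]
u 374 145 182 rail [0.0462 0.0496] panel [0.0082 0.0528]
u 386 145 182 rail [0.0462 0.0608] panel [0.0082 0.0647]
u 398 146 182 rail [0.0453 0.0721] panel [0.0083 0.0766]
u 410 146 182 rail [0.0454 0.0833] panel [0.0083 0.0886]
u 422 146 182 rail [0.0455 0.0946] panel [0.0083 0.1005]
u 434 146 208 rail [0.0456 0.1059] panel [-0.0193  0.1162]
t 31.4 tcp [ 0.4808 -0.131   0.3145] yaw 74.22 tilt z [ 0.     0.001 -1.   ] F [-0.18  0.27  0.07] Mq [ 0.1  -0.01 -0.05] w 0.199
scale 9.75
```

View pics/b4.png

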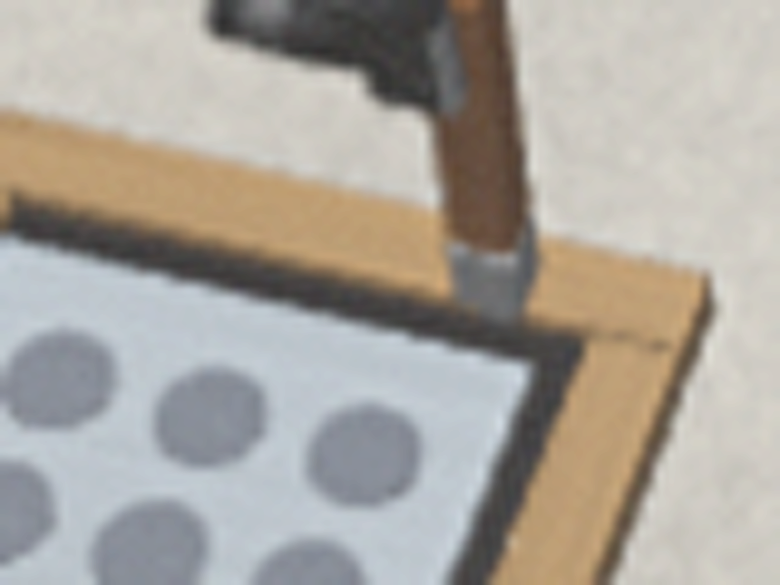

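View pics/s2.png

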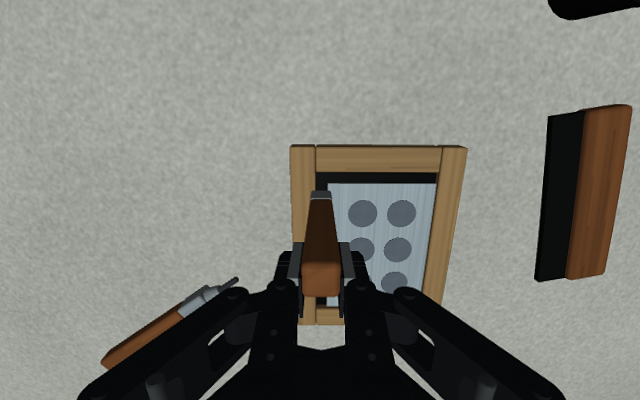

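```bash
python3 - <<'E'
from h import *
s=cam('scene'); np.savez('sc9.npz',**s)
x,y,w,h=235,180,36,26
z=cv2.resize(s['im'][y:y+h,x:x+w],None,fx=20,fy=20,interpolation=cv2.INTER_CUBIC).astype(float)
cv2.imwrite('pics/b5.png',np.clip((z-15)*4,0,255).astype(np.uint8))
o=np.array([.4808,-.131]);ex=np.array([.272,.962]);ey=np.array([.962,-.272])
tip=o-.0028*ex
for n,P in (('tip',[*tip,.012]),('cone',[*(tip+.001*ex),.0285]),('corner pred',[*(o+.0142*ex+.0004*ey),.012])):
    q=proj(s,[P])[0]; print(n,q.round(1),((q-[x,y])*20).round(0))
E
```

```text
tip [250.8 194.3] [315. 287.]
cone [250.3 191. ] [305. 220.]
corner pred [257.1 196. ] [442. 320.]
```

View pics/b5.png

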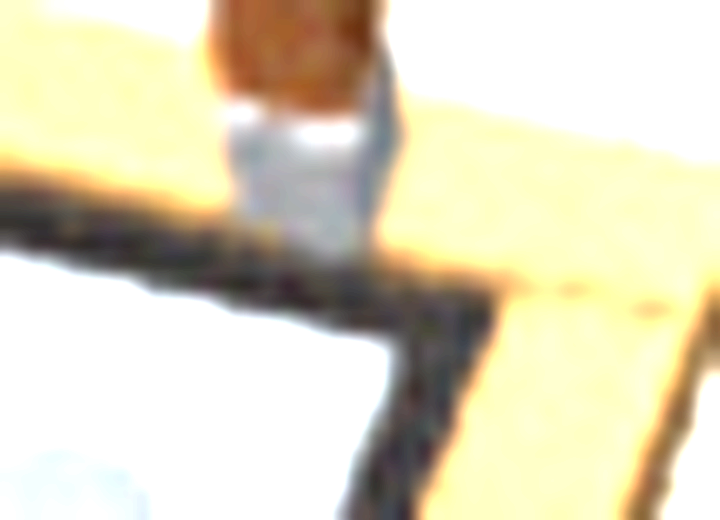

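```bash
python3 - <<'E'
from h import *
s=dict(np.load('sc9.npz')); x,y=235,180
o=np.array([.4808,-.131]);ex=np.array([.272,.962]);ey=np.array([.962,-.272])
b=o-.0028*ex+.0004*ey
f=lambda p,z: ((proj(s,[[*p,z]])[0]-[x,y])*20).round(0)
print('groove ctr floor',f(b,.012),'rail edge',f(b-.006*ey,.02),'panel edge',f(b+.006*ey,.015),'rail foot',f(b-.006*ey,.012))
for cz in (.032,.0285,.024): print('cone end ctr',cz,f(b+.001*ex,cz), 'ferrule bottom(wide)',f(b+.0018*ex,cz+.012),'wood end',f(b+.0036*ex,cz+.04))
c=f(b,.012)*0
print('corner: ctr',f(b+.017*ex,.012),'railcorner',f(b+.023*ex-.006*ey,.02),'panelcorner',f(b+.011*ex+.006*ey,.015))
E
```

```text
groove ctr floor [314. 289.] rail edge [322. 217.] panel edge [295. 317.] rail foot [330. 250.]
cone end ctr 0.032 [300. 208.] ferrule bottom(wide) [293. 158.] wood end [276.  37.]
cone end ctr 0.0285 [304. 223.] ferrule bottom(wide) [297. 173.] wood end [280.  53.]
cone end ctr 0.024 [309. 242.] ferrule bottom(wide) [302. 193.] wood end [285.  74.]
corner: ctr [442. 320.] railcorner [496. 258.] panelcorner [378. 337.]
```

Request:
play_rows(commands=[[0.0025, 0, 0, 0], [0.0035, 0, 0, 0], [0.0035, 0, 0, 0], [0.0035, 0, 0, 0], [0.002, 0, 0, 0], [0.001, 0, 0, 0], [0, 0, 0, 0], [0, 0, 0, 0]])

```text
t: 32.35
eef_pos: [0.4851, -0.1159, 0.3145]
tool_rot: [-0.0, 0.798, 0.603, 0.0]
contact_force: [0.2, -0.0, 0.3]
gripper_width: 0.201
```

```bash
cat > s3.py <<'E'
from h import *
from p import pr
P0,M=pr(); c=cam('wrist'); g=cv2.cvtColor(c['im'],cv2.COLOR_BGR2GRAY).astype(float)
def tool(px,z): return ((onplane(c,px,z)-P0)@M).round(4)
for u in range(338,470,16):
    r=g[150:230,u]; d=np.diff(r); k=np.argsort(-np.abs(d))[:4]+150; k.sort()
    print('u',u,[(int(a),int(r[a-150]),int(r[a-149]),tool([(u,a+.5)],.02)[0][:2].tolist(),tool([(u,a+.5)],.015)[0][:1].tolist()) for a in k])
E
python3 s3.py; python3 look.py b6 225 170 50 40
```

```text
t 32.35 tcp [ 0.4851 -0.1159  0.3145] yaw 74.21 tilt z [ 0.  0. -1.] F [ 0.21 -0.04  0.32] Mq [-0.07  0.07 -0.04] w 0.201
u 338 [(159, 138, 56, [0.032, 0.0165], [0.0311]), (186, 103, 52, [0.0056, 0.017], [0.0041]), (197, 29, 99, [-0.0057, 0.0173], [-0.0074]), (198, 99, 149, [-0.0068, 0.0173], [-0.0085])]
u 354 [(159, 165, 67, [0.0321, 0.0316], [0.0311]), (186, 103, 54, [0.0056, 0.0326], [0.0041]), (197, 29, 101, [-0.0057, 0.033], [-0.0074]), (198, 101, 153, [-0.0068, 0.0331], [-0.0085])]
u 370 [(159, 159, 68, [0.0321, 0.0467], [0.0311]), (197, 29, 99, [-0.0057, 0.0488], [-0.0074]), (198, 99, 151, [-0.0067, 0.0489], [-0.0085]), (215, 155, 100, [-0.0249, 0.0499], [-0.0269])]
u 386 [(159, 167, 79, [0.0322, 0.0618], [0.0312]), (186, 108, 56, [0.0056, 0.0638], [0.0041]), (197, 27, 102, [-0.0057, 0.0646], [-0.0074]), (198, 102, 154, [-0.0067, 0.0647], [-0.0085])]
u 402 [(159, 159, 83, [0.0322, 0.077], [0.0312]), (187, 86, 25, [0.0046, 0.0795], [0.0031]), (197, 28, 101, [-0.0057, 0.0805], [-0.0074]), (213, 163, 91, [-0.0227, 0.0821], [-0.0247])]
u 418 [(159, 160, 92, [0.0323, 0.0922], [0.0313]), (160, 92, 36, [0.0313, 0.0923], [0.0303]), (187, 91, 28, [0.0046, 0.0953], [0.0031]), (197, 15, 99, [-0.0057, 0.0965], [-0.0074])]
u 434 [(160, 136, 72, [0.0314, 0.1077], [0.0304]), (161, 72, 36, [0.0304, 0.1078], [0.0294]), (163, 47, 84, [0.0285, 0.1081], [0.0275]), (187, 93, 38, [0.0047, 0.1111], [0.0032])]
u 450 [(159, 142, 91, [0.0324, 0.123], [0.0315]), (160, 91, 40, [0.0315, 0.1231], [0.0305]), (162, 40, 67, [0.0296, 0.1234], [0.0285]), (163, 67, 100, [0.0286, 0.1235], [0.0275])]
u 466 [(169, 165, 160, [0.0228, 0.1401], [0.0217]), (170, 160, 154, [0.0218, 0.1403], [0.0207]), (174, 154, 159, [0.0179, 0.1409], [0.0166]), (214, 149, 155, [-0.0239, 0.148], [-0.0259])]
t 32.4 tcp [ 0.4851 -0.116   0.3145] yaw 74.2 tilt z [ 0.  0. -1.] F [0.02 0.51 0.29] Mq [-0.03  0.05 -0.03] w 0.203
scale 14.75
```

View pics/b6.png

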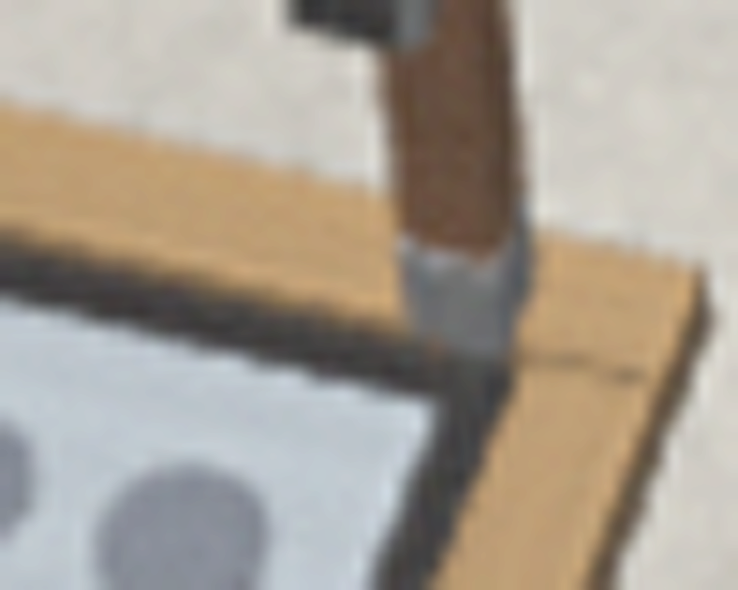

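View pics/b6w.png

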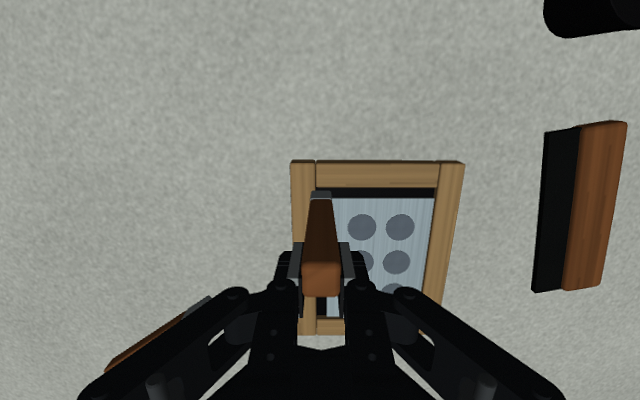

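Request:
play_rows(commands=[[0.0004, 0.0015, 0, 0], [0.0002, 0.0025, 0, 0], [0, 0.0035, 0, 0], [0, 0.0035, 0, 0], [0, 0.0035, 0, 0], [0, 0.0035, 0, 0], [0, 0.0035, 0, 0], [0, 0.0035, 0, 0], [0, 0.0035, 0, 0], [0, 0.0035, 0, 0], [0, 0.0035, 0, 0], [0, 0.0035, 0, 0], [0, 0.0035, 0, 0], [0, 0.0035, 0, 0], [0, 0.0035, 0, 0], [0, 0.0035, 0, 0], [0, 0.0035, 0, 0], [0, 0.0035, 0, 0], [0, 0.0025, 0, 0], [0, 0, 0, 0]])

```text
t: 34.5
eef_pos: [0.546, -0.1327, 0.3147]
tool_rot: [0.0, 0.798, 0.603, 0.001]
contact_force: [0.0, -0.1, -0.1]
gripper_width: 0.202
```

```bash
sed -i 's/range(338,470,16)/[*range(250,304,8),*range(338,400,8)]/' s3.py; python3 s3.py; python3 look.py b7 215 180 50 50
```

```text
t 34.5 tcp [ 0.546  -0.1327  0.3147] yaw 74.2 tilt z [ 0.001 -0.    -1.   ] F [ 0.04 -0.05 -0.1 ] Mq [-0.01 -0.12  0.02] w 0.202
u 250 [(159, 183, 89, [0.0321, -0.0665], [0.0311]), (160, 89, 45, [0.0311, -0.0666], [0.0301]), (163, 47, 92, [0.0282, -0.0668], [0.0272]), (164, 92, 122, [0.0273, -0.0669], [0.0262])]
u 258 [(159, 184, 106, [0.032, -0.0589], [0.0311]), (160, 106, 51, [0.0311, -0.059], [0.0301]), (163, 47, 101, [0.0282, -0.0592], [0.0272]), (187, 132, 42, [0.0045, -0.0609], [0.003])]
u 266 [(159, 175, 101, [0.032, -0.0514], [0.031]), (187, 133, 42, [0.0045, -0.053], [0.003]), (197, 19, 89, [-0.0058, -0.0537], [-0.0075]), (198, 89, 177, [-0.0068, -0.0537], [-0.0086])]
u 274 [(159, 185, 102, [0.032, -0.0438], [0.031]), (187, 135, 41, [0.0045, -0.0452], [0.003]), (197, 17, 86, [-0.0058, -0.0458], [-0.0075]), (198, 86, 171, [-0.0068, -0.0458], [-0.0086])]
u 282 [(159, 170, 94, [0.032, -0.0363], [0.031]), (187, 136, 41, [0.0045, -0.0374], [0.003]), (197, 17, 89, [-0.0058, -0.0379], [-0.0075]), (198, 89, 178, [-0.0068, -0.0379], [-0.0086])]
u 290 [(159, 187, 100, [0.032, -0.0287]
[... 1240 characters left out ...]
5])]
u 378 [(159, 178, 80, [0.0321, 0.0543], [0.0311]), (160, 80, 40, [0.0311, 0.0543], [0.0301]), (163, 57, 112, [0.0282, 0.0545], [0.0272]), (164, 112, 128, [0.0273, 0.0546], [0.0262])]
u 386 [(159, 181, 87, [0.0321, 0.0619], [0.0311]), (160, 87, 47, [0.0311, 0.0619], [0.0302]), (163, 58, 110, [0.0283, 0.0621], [0.0272]), (164, 110, 127, [0.0273, 0.0622], [0.0262])]
u 394 [(159, 176, 105, [0.0321, 0.0695], [0.0312]), (160, 105, 50, [0.0312, 0.0695], [0.0302]), (225, 110, 164, [-0.036, 0.0753], [-0.0383]), (228, 126, 186, [-0.0394, 0.0755], [-0.0417])]
t 34.55 tcp [ 0.5459 -0.1327  0.3147] yaw 74.2 tilt z [ 0.002 -0.    -1.   ] F [ 1.54 -0.52  0.86] Mq [-0.07 -0.23  0.01] w 0.201
scale 11.8
```

View pics/b7.png

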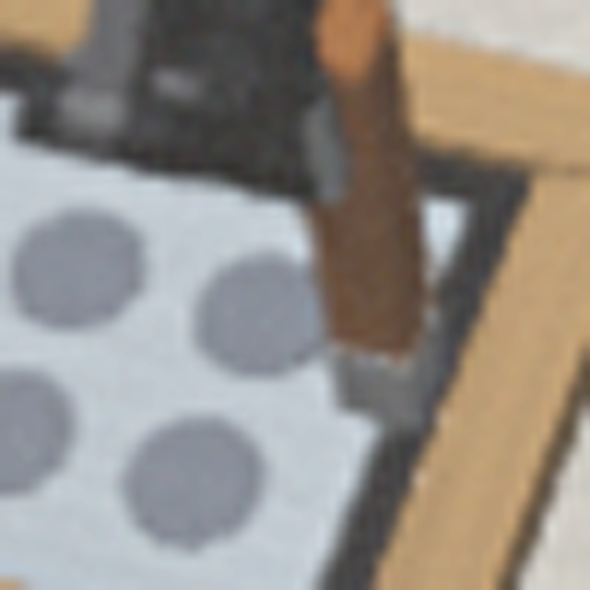

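View pics/b7w.png

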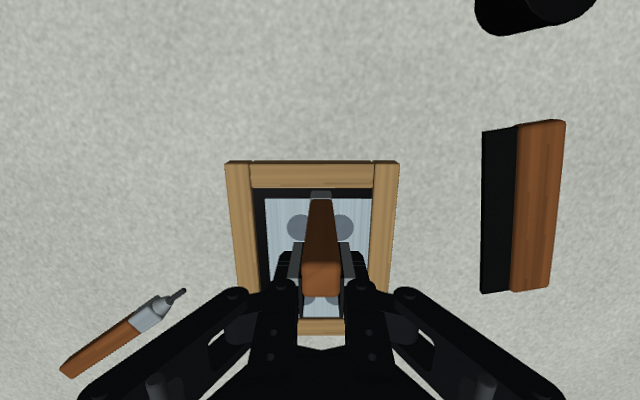

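Request:
play_rows(commands=[[0, 0.0025, 0, 0], [0, 0.0035, 0, 0], [0, 0.0035, 0, 0], [0, 0.0035, 0, 0], [0, 0.0035, 0, 0], [0, 0.0035, 0, 0], [0, 0.0035, 0, 0], [0, 0.0035, 0, 0], [0, 0.0035, 0, 0], [0, 0.0035, 0, 0], [0, 0.0025, 0, 0], [0, 0.0015, 0, 0], [0, 0, 0, 0], [0, 0, 0, 0]])

```text
t: 36.05
eef_pos: [0.5822, -0.1429, 0.3147]
tool_rot: [0.0, 0.798, 0.603, 0.0]
contact_force: [1.0, -0.0, -0.3]
gripper_width: 0.198
```

```bash
python3 look.py b8 205 190 50 50
```

```text
t 36.05 tcp [ 0.5822 -0.1429  0.3147] yaw 74.2 tilt z [ 0.001 -0.    -1.   ] F [ 0.95 -0.01 -0.35] Mq [-0.   -0.1  -0.05] w 0.198
scale 11.8
```

View pics/b8.png

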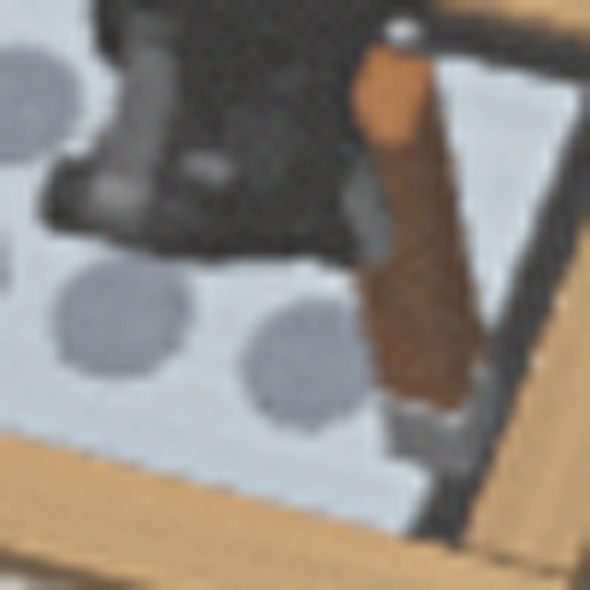

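View pics/b8w.png

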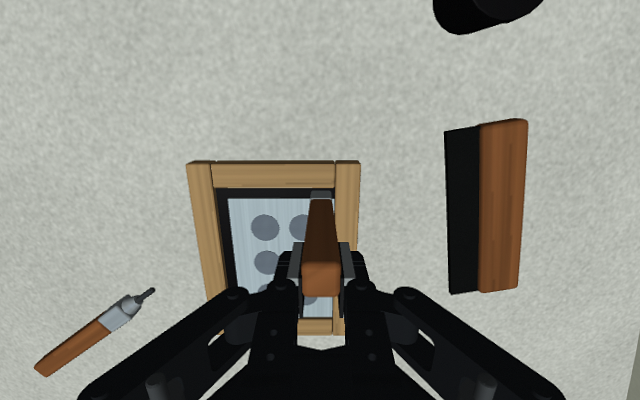

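Request:
play_rows(commands=[[0, 0.0015, 0, 0], [0, 0, 0, 0], [0, 0, -0.005, 0], [0, 0, -0.01, 0], [0, 0, -0.02, 0], [0, 0, -0.03, 0], [0, 0, -0.035, 0], [0.04, -0.0202, 0, 0], [0.04, -0.0202, 0, 0], [0.04, -0.0202, 0, 0], [0.04, -0.0202, 0, 0], [0.04, -0.0202, 0, 0], [0.04, -0.0202, 0, 0], [0.04, -0.0202, 0, 0], [0.04, -0.0202, 0, 0], [0.04, -0.0202, 0, 0], [0.04, -0.0202, 0, 0], [0.04, -0.0202, 0, 0], [0, 0, 0, 0]])

```text
t: 38.05
eef_pos: [0.4855, 0.3475, 0.4161]
tool_rot: [-0.002, 0.794, 0.607, 0.001]
contact_force: [0.1, -0.3, -0.7]
gripper_width: 0.2
```

Request:
play_rows(commands=[[0, 0, 0, 7.74], [0, 0, 0, 7.74], [0, 0, 0, 7.74], [0, 0, 0, 7.74], [0, 0, 0, 7.74], [0, 0, 0, 7.74], [0, 0, 0, 7.74], [0, 0, 0, 7.74], [0, 0, 0, 7.74], [0, 0, 0.02, 0], [0, 0, 0.02, 0], [0, 0, 0, 0], [0, 0, 0, 0]])

```text
t: 39.35
eef_pos: [0.4895, 0.3404, 0.3751]
tool_rot: [0.0, 0.999, 0.04, -0.0]
contact_force: [0.1, 0.5, -1.0]
gripper_width: 0.196
```

```bash
python3 look.py c1 400 130 90 80; python3 tipfit.py | sed -n '1,25p'
```

```text
t 39.35 tcp [0.4895 0.3404 0.3751] yaw 4.53 tilt z [-0. -0. -1.] F [ 0.09  0.47 -0.96] Mq [ 0.   -0.01  0.05] w 0.196
scale 7.375
t 39.45 tcp [0.4897 0.3408 0.3759] yaw 4.53 tilt z [ 0.002  0.001 -1.   ] F [ 0.12  0.21 -1.29] Mq [0.03 0.03 0.04] w 0.203
150 [0.0361, 0.0001, 0.327]
156 [0.0287, 0.0001, 0.3332]
162 [0.0207, 0.0001, 0.34]
168 [0.0123, 0.0001, 0.3473]
174 [0.0034, 0.0001, 0.3547]
180 [-0.006, 0.0001, 0.3627]
186 [-0.0117, 0.0001, 0.3561]
192 [0.0097, 0.0002, 0.265]
198 [0.0102, 0.0002, 0.2474]
204 [0.012, 0.0002, 0.2283]
210 [0.0131, 0.0002, 0.2132]
216 [0.0139, 0.0002, 0.2005]
222 [0.0147, 0.0002, 0.189]
228 [0.0153, 0.0002, 0.1791]
234 [0.0158, 0.0002, 0.1704]
240 [0.0162, 0.0002, 0.1625]
246 [0.0169, 0.0003, 0.1547]
252 [0.0173, 0.0003, 0.1481]
258 [0.0178, 0.0003, 0.142]
264 [0.0171, 0.0003, 0.1381]
270 [0.0147, 0.0003, 0.1371]
276 [0.012, 0.0003, 0.1367]
282 [0.0089, 0.0003, 0.1366]
288 [0.0059, 0.0003, 0.1364]
```

View pics/c1.png

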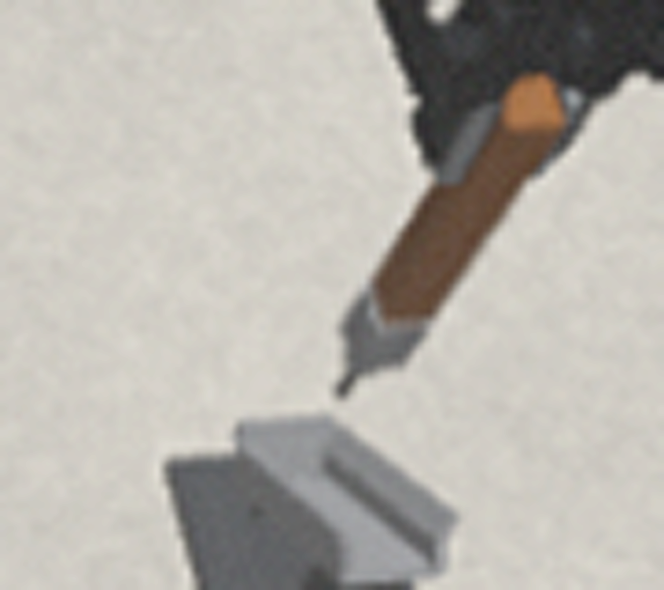

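View pics/c1w.png

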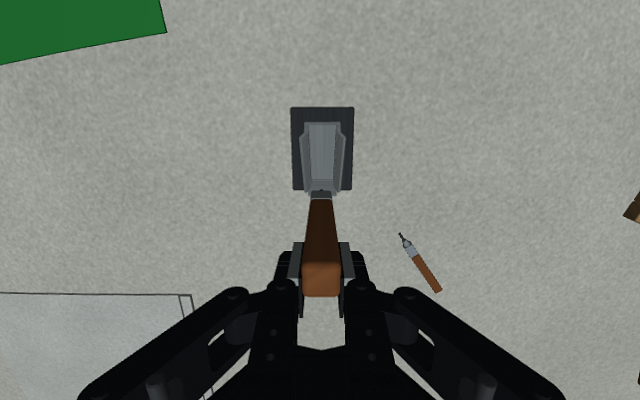

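Request:
play_rows(commands=[[0, 0, 0.02, 0], [0, 0, 0.02, 0], [0, 0, 0.01, 0], [0, 0, 0.004, 0], [0, 0, 0.003, 0], [0, 0, 0, 0], [0.0076, 0, 0.0009, 0], [0.0076, 0, 0.0009, 0], [0.0074, 0, 0.0018, 0], [0.0074, 0, 0.0018, 0], [0, 0, 0, 0]], force=20)

```text
t: 40.6
eef_pos: [0.5208, 0.3428, 0.312]
tool_rot: [-0.0, 0.999, 0.039, 0.001]
contact_force: [-1.5, -1.6, 1.7]
gripper_width: 0.202
```

```bash
python3 look.py c2 400 130 90 80; python3 tipfit.py | sed -n '1,25p'
```

```text
t 40.6 tcp [0.5208 0.3428 0.312 ] yaw 4.47 tilt z [ 0.001  0.001 -1.   ] F [-1.5  -1.57  1.69] Mq [-0.57  0.54  0.06] w 0.202
scale 7.375
t 40.7 tcp [0.5202 0.343  0.3123] yaw 4.51 tilt z [ 0.002  0.001 -1.   ] F [-0.17 -0.9   0.76] Mq [-0.37  0.23  0.03] w 0.2
150 [0.0396, 0.0001, 0.3052]
156 [0.0338, 0.0001, 0.3049]
162 [0.0279, 0.0001, 0.3049]
168 [0.0263, 0.0005, 0.2856]
174 [0.0315, 0.0002, 0.2418]
180 [0.0254, 0.0002, 0.2468]
186 [0.0188, 0.0, 0.2525]
192 [0.0118, 0.0002, 0.2585]
198 [0.0044, 0.0, 0.2645]
204 [-0.0036, 0.0002, 0.271]
210 [-0.0123, 0.0002, 0.2786]
216 [-0.0216, 0.0002, 0.2863]
222 [-0.0112, 0.0002, 0.2481]
228 [-0.0015, 0.0002, 0.2154]
234 [0.0055, 0.0002, 0.1914]
240 [0.0111, 0.0002, 0.1724]
246 [0.0154, 0.0002, 0.1576]
252 [0.0189, 0.0003, 0.1454]
258 [0.0182, 0.0003, 0.1414]
264 [0.0162, 0.0004, 0.1396]
270 [0.0132, 0.0003, 0.1394]
276 [0.0109, 0.0003, 0.1383]
282 [0.0081, 0.0003, 0.1378]
288 [0.0054, 0.0003, 0.1371]
```

View pics/c2.png

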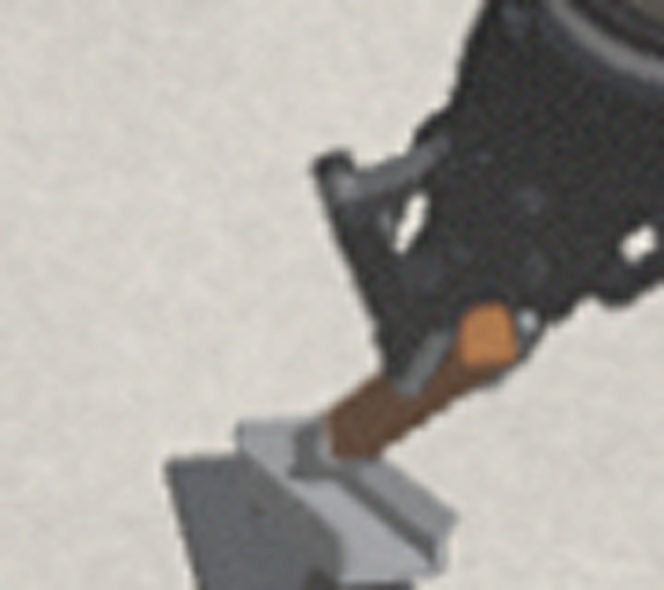

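View pics/c2w.png

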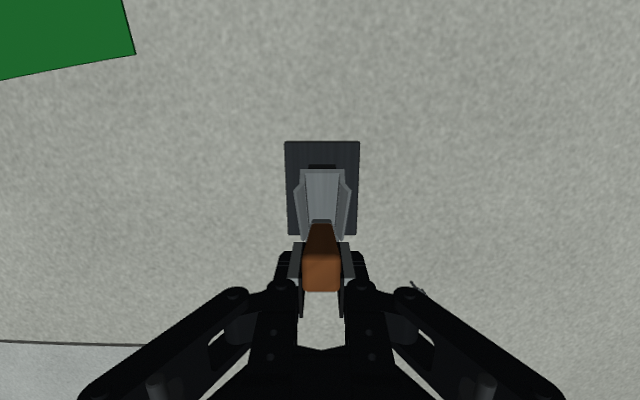

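Request:
play_rows(commands=[[0.0072, 0, 0.0025, 0], [0.0072, 0, 0.0025, 0], [0.0069, 0, 0.0032, 0], [0.0069, 0, 0.0032, 0], [0.0066, 0, 0.004, 0], [0.0066, 0, 0.004, 0], [0, 0, 0, 0]])

```text
t: 41.45
eef_pos: [0.5619, 0.3462, 0.2924]
tool_rot: [-0.0, 0.999, 0.039, 0.001]
contact_force: [-1.1, -0.4, 1.7]
gripper_width: 0.198
```

```bash
python3 look.py c3 400 130 90 80; python3 tipfit.py | sed -n '1,25p'
```

```text
t 41.45 tcp [0.5619 0.3462 0.2924] yaw 4.48 tilt z [ 0.001  0.001 -1.   ] F [-1.06 -0.45  1.72] Mq [-0.06  0.49 -0.02] w 0.198
scale 7.375
t 41.55 tcp [0.5612 0.3463 0.2926] yaw 4.53 tilt z [ 0.001  0.001 -1.   ] F [0.61 0.43 2.21] Mq [ 0.13 -0.   -0.05] w 0.199
150 [0.0416, -0.0, 0.2933]
156 [0.036, 0.0001, 0.2931]
162 [0.0302, 0.0001, 0.2936]
168 [0.0246, 0.0001, 0.2931]
174 [0.0187, -0.0, 0.2932]
180 [0.0128, 0.0002, 0.2932]
186 [0.0068, 0.0002, 0.2934]
192 [0.0032, -0.0, 0.2854]
198 [-0.0026, 0.0002, 0.2851]
204 [-0.009, 0.0002, 0.2859]
210 [-0.0148, 0.0002, 0.285]
216 [-0.0148, 0.0002, 0.2697]
222 [-0.0147, 0.0002, 0.2561]
228 [-0.0148, 0.0002, 0.2439]
234 [-0.0095, 0.0002, 0.222]
240 [-0.0182, 0.0002, 0.2291]
246 [0.0206, 0.0003, 0.1479]
252 [0.0188, 0.0003, 0.1455]
258 [0.0167, 0.0003, 0.1438]
264 [0.0145, 0.0003, 0.1423]
270 [0.0123, 0.0003, 0.1409]
276 [0.01, 0.0003, 0.1395]
282 [0.0077, 0.0003, 0.1384]
288 [-0.0899, 0.0002, 0.2655]
```

View pics/c3.png

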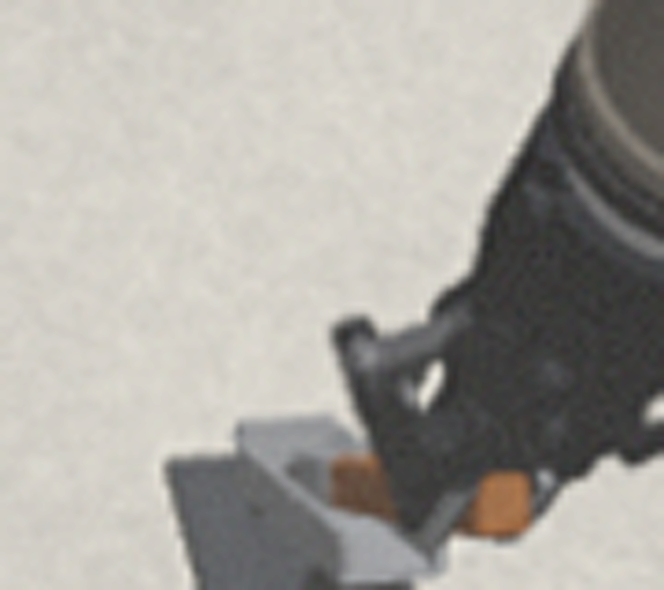

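Request:
play_rows(commands=[[0.0061, 0, 0.0044, 0], [0.0061, 0, 0.0044, 0], [0.006, 0, 0.0045, 0], [0.005, 0, 0.004, 0], [0, 0, 0, 0], [0, 0, 0, 0]])

```text
t: 42.2
eef_pos: [0.5843, 0.3481, 0.2757]
tool_rot: [-0.0, 0.999, 0.04, 0.001]
contact_force: [0.8, 0.6, 2.0]
gripper_width: 0.197
```

```bash
python3 look.py c4 400 130 90 80; python3 tl.py
```

```text
t 42.2 tcp [0.5843 0.3481 0.2757] yaw 4.53 tilt z [ 0.002  0.001 -1.   ] F [0.76 0.62 2.  ] Mq [ 0.07  0.1  -0.03] w 0.197
scale 7.375
t 42.3 tcp [0.584  0.3481 0.2755] yaw 4.54 tilt z [ 0.001  0.    -1.   ] F [ 0.47 -0.36  1.48] Mq [ 0.1  -0.04 -0.05] w 0.202
240 [-0.0377, 0.0007, 0.2669]
248 [0.0189, 0.0005, 0.1491]
256 [0.0168, 0.0005, 0.1454]
264 [0.0146, 0.0005, 0.1421]
272 [0.0117, 0.0005, 0.1402]
280 [0.0057, 0.0005, 0.1426]
288 [-0.0078, 0.0005, 0.1549]
296 [-0.0256, 0.0006, 0.1712]
304 [-0.0506, 0.0006, 0.1943]
312 [-0.0826, 0.0007, 0.2232]
320 [-0.1131, 0.0007, 0.2473]
328 [-0.1496, 0.0008, 0.2752]
336 [-0.1613, 0.0008, 0.2756]
344 [-0.1731, 0.0008, 0.2756]
```

View pics/c4.png

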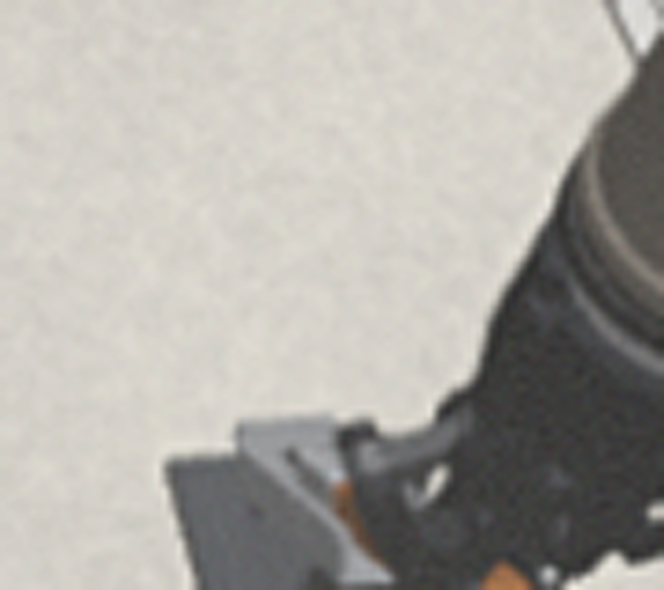

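Request:
play_rows(commands=[[0.001, 0, -0.001, 0], [0.001, 0, -0.001, 0], [0, 0, 0, 0]])

```text
t: 42.65
eef_pos: [0.5858, 0.3482, 0.2774]
tool_rot: [-0.0, 0.999, 0.04, 0.0]
contact_force: [1.4, 1.8, 0.4]
gripper_width: 0.198
```

Request:
play_rows(commands=[[0, 0, 0, 0], [0, 0, 0, 0], [0, 0, 0, 0], [0, 0, 0, 0], [0, 0, 0, 0], [0, 0, 0, 0]], claw=0.045)

```text
t: 43.25
eef_pos: [0.5856, 0.3482, 0.2774]
tool_rot: [0.0, 0.999, 0.04, 0.0]
contact_force: [-0.2, 0.7, -0.1]
gripper_width: 0.527
```

```bash
python3 look.py c5 400 130 90 80; python3 tl.py
```

```text
t 43.25 tcp [0.5856 0.3482 0.2774] yaw 4.55 tilt z [ 0. -0. -1.] F [-0.22  0.69 -0.09] Mq [0.01 0.03 0.03] w 0.527
scale 7.375
t 43.35 tcp [0.5857 0.3482 0.2774] yaw 4.54 tilt z [ 0. -0. -1.] F [-0.29  0.03 -0.48] Mq [ 0.    0.04 -0.06] w 0.528
240 [0.0224, 0.0005, 0.1505]
248 [0.0204, 0.0005, 0.1465]
256 [0.017, 0.0005, 0.1451]
264 [0.0113, 0.0005, 0.1475]
272 [0.0027, 0.0005, 0.1537]
280 [-0.0088, 0.0005, 0.1634]
288 [-0.0211, 0.0006, 0.1728]
296 [-0.0386, 0.0006, 0.1877]
304 [-0.0591, 0.0006, 0.2046]
312 [-0.0834, 0.0007, 0.2241]
320 [-0.1162, 0.0007, 0.2507]
328 [-0.1519, 0.0008, 0.2776]
336 [-0.1651, 0.0008, 0.2793]
344 [-0.1771, 0.0008, 0.2795]
```

View pics/c5w.png

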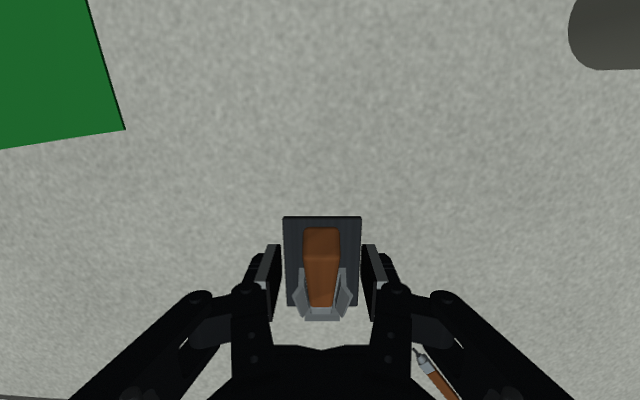

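Request:
play_rows(commands=[[0, 0, -0.01, 0], [0, 0, -0.02, 0], [0, 0, -0.03, 0], [0, 0, -0.04, 0], [-0.04, 0, -0.02, 0], [-0.045, 0, 0, 0], [-0.01, 0.045, 0, 0], [0, 0.045, 0, 0], [0, 0.045, 0, 0], [0, 0.045, 0, 0], [0, 0, 0, 0], [0, 0, 0, 0]])

```text
t: 44.6
eef_pos: [0.5054, 0.1603, 0.3982]
tool_rot: [0.0, 0.999, 0.038, 0.001]
contact_force: [-0.6, 0.7, -1.2]
gripper_width: 0.529
```

```bash
python3 - <<'E'
from h import *
from p import pr
pr()
s=cam('scene'); cv2.imwrite('pics/d1.png',s['im']); t=cam('top'); cv2.imwrite('pics/d2.png',t['im'])
k=8; cv2.imwrite('pics/d3.png',cv2.convertScaleAbs(cv2.resize(s['im'][170:240,410:490],None,fx=k,fy=k,interpolation=cv2.INTER_CUBIC),alpha=1.5,beta=20))
t0=np.load('top.npz')['im']; d=cv2.absdiff(t0,t['im']).max(2)
print('diff tubs/squeegee',d[60:135,250:470].max(), d[60:135,250:470].mean())
E
```

```text
t 44.6 tcp [0.5054 0.1603 0.3982] yaw 4.38 tilt z [ 0.001  0.    -1.   ] F [-0.57  0.73 -1.22] Mq [ 0.07 -0.04  0.  ] w 0.529
diff tubs/squeegee 23 11.832121212121212
```

View pics/d1.png

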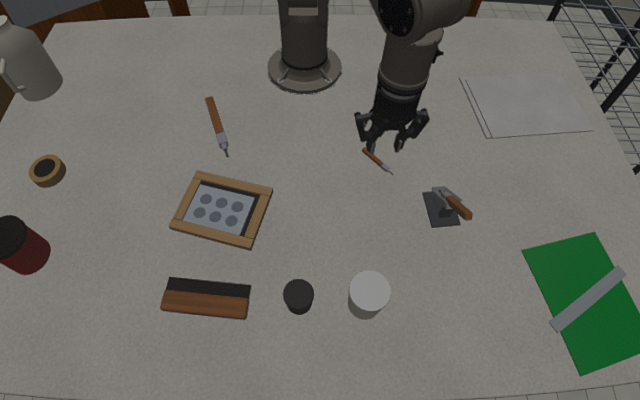

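View pics/d3.png

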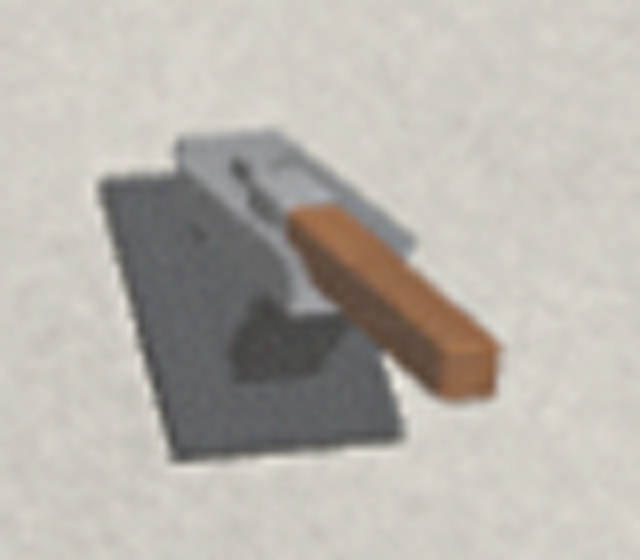

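View pics/d2.png

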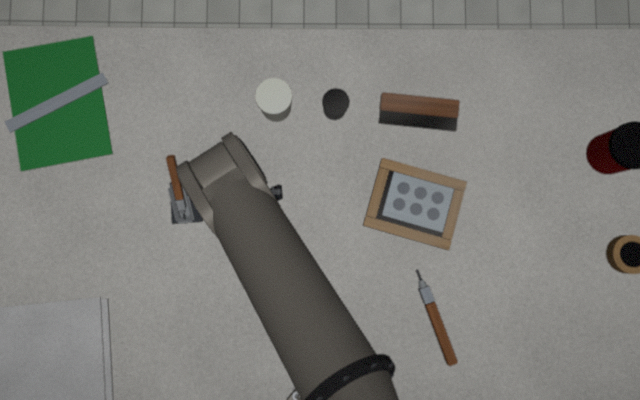

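The stylus lies in the rest (scene (455,203)). The tubs and squeegee are at their starting pixels, and the gripper is clear. Handing in.

```bash
python3 -c "
from station import bot
print(bot.hand_in())"
```

```text
the job is handed in; nothing more can be done
None
```

I finished the job in about 45 s and handed it in; no verdict was reported.

**What I did**
- I tipped the stylus in the grip by pressing its nib against the outer face of the screen frame. I then laid it tip-down in the slanted rest and let go; it settled at about 40°.
- I took it again about 21 mm from the blunt end and brought it up to about 86°. My first try at raising it inside the rest failed because the tip slipped over the stop. I raised it against the frame's outer face instead.
- I ran the whole seam at about 3.5 cm/s without lifting off. The nib was pushed in an estimated 3 mm or so. The stroke began and ended 1–3 mm beyond the two seam ends.
- I laid the stylus back in the rest tip-down and moved the gripper clear.

**Last checks**
- **Stylus:** the wrist depth reading after letting go gave about 39°, and the last scene picture shows it seated in the channel.
- **Bystanders:** the tubs and squeegee look to be at their starting pixels in the top and scene pictures.

**Less certain**
- **Tip position in the groove:** the scene and wrist cameras disagreed by 2–4 mm on where the frame and tip were. I followed the wrist view, which put the tip within about 1–2 mm of mid-groove and clear of the metal panel.
- **Nib depth:** I worked this out from heights. The force readings were too noisy (about ±1 N) to confirm it.

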